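Close up a tilted tumbling drum

TASK

Finish loading the tilted tumbling drum and close it up: put the yellow skittle that is left on the bench into the drum with the rest of the batch, set the blue lid fully home in the drum's sloping mouth, then swing the clamp over the lid and press its red grip down until the spring catch snaps over the bar. The brown skittle belongs to another batch: leave it, the dye jar and the candlestick standing where they are, and let go of everything at the end.

Things in the scene. Friction and masses are not known exactly. Their poses are not given: they have to be found in the camera images.
- tumbler: Tumbling machine that carries the drum, fixed to the bench. Origin on the bench straight below the mouth centre, x horizontal towards its back. Base plate 12 mm thick, 200 mm wide, from 90 mm before to 270 mm behind the origin; green motor housing at the back, 127 mm high, from 135 mm behind the origin.
- drum: Steel drum, open, fixed (does not turn), axis tilted 30 degrees: the mouth slopes down towards the robot. Origin: centre of the mouth in the rim plane, 170 mm above the bench. z points out along the axis, x uphill in the mouth plane, y level to the machine's left. Inside diameter 140, outside 150, inside depth 127 mm; four yellow skittles lie on its floor, up to 30 mm deep.
- drum_mid (a point): Point on the drum's axis inside it, 60 mm below the mouth plane (z = -0.06 in the drum's frame).
- clamp (a joint): Clamp hinge, rad: 0 is closed, lying across the lid parallel to the mouth; 1.57 stands straight out from the mouth; opens to 2.65, folded out to the machine's right. Axis parallel to the drum's x. Stiff (0.4 N m), it stays where it is left; the clamp weighs 0.35 kg.
- clamp_hinge (a point): Middle of the clamp's hinge axis, at the right of the mouth: (0, -0.094, 0.014) m in the drum's frame.
- clamp_grip (a point): Middle of the red grip: a round sleeve 16 mm thick, 54 mm long, on the cross bar (12 mm thick, parallel to the hinge, this point's x) at the free end of the clamp's two arms (12 mm thick, 68 mm apart, passing either side of the lid's knob). In the drum's frame at joint value q: (0, -0.094 + 0.214 cos q, 0.014 + 0.214 sin q) m. Closed, it lies 40 mm outside the lid's edge, on the left.
- catch (a joint): Spring catch, rad: 0 is at rest; the passing bar pushes it outward to about 0.13, then it springs back to 0 over the bar.
- lid: Round blue lid, loose, about 0.35 kg, flat on the bench at the start. Origin: centre of its underside, z up through the knob. From below: black spigot 132 mm across, 12 mm deep, tapered lower edge (4 mm play all round in the drum); blue flange 160 mm across, 8 mm thick; black knob. 62 mm high in all.
- lid_seat (a point): Centre of the lid at the underside of its flange (12 mm above the lid's origin): it meets the drum's origin when the lid is home, with the flange flat on the rim.
- lid_knob (a point): Grasp point on the lid's knob, 45 mm above the lid's origin on its axis. The knob is a cylinder 34 mm in diameter from 20 to 56 mm above the lid's origin, top at 62 mm.
- yellow: Yellow turned skittle, standing on the bench, 72 mm high; body 30 mm in diameter from 8 to 36 mm height, neck 15 mm at 50 mm, head 21 mm. Origin at the centre of its foot, z up along it. 45 g. This one goes into the drum.
- yellow_mid (a point): Middle of the yellow skittle's axis, 36 mm above its foot.
- brown: Dark brown skittle of the same shape, standing on the bench; must be left alone. Origin at the centre of its foot.
- jar: Closed amber dye jar, 72 mm in diameter, 100 mm high; to be left alone. Origin at the centre of its foot.
- candlestick: Plain turned wooden candlestick, 72 mm foot, 150 mm high; to be left alone. Origin at the centre of its foot.
- catch_roller (a point): Centre of the roller of the yellow spring catch on the machine's left, at (-0.056, 0.124, 0.026) m in the drum's frame: a black roller 12 mm thick, 28 mm long. The near end of the clamp's cross bar, pressed down, pushes it aside (about 10 N at the grip, from 25 to 10 mm before closed); with the clamp at 0 the roller sits over the bar, under 1 mm clear, and holds it down.
Things that resemble listed ones, but are neither listed nor needed, are in the scene too. What is meant by the lid is not turquoise, and is the smaller of those in its own colour. Several things look just like the yellow: the one meant starts farthest to the robot's right.

How it is judged:
On the way, in this order (a step that is already met when the one before it is completed fails the run):
1. the yellow skittle is inside the drum (distance between yellow_mid and drum_mid below 0.085 m and z of yellow_mid in the frame of drum below -0.025 m), for 0.3 s.
2. the lid is home in the mouth (all of step 1 and z of lid_seat in the frame of drum between -0.004 and 0.004 m and distance between lid_seat and drum below 0.01 m and angle between the z axis of lid and the z axis of drum, either way round below 0.05 rad), for 0.2 s.
3. the clamp is down across the lid and the catch has snapped over its bar (all of step 2 and value of joint clamp below 0.04 rad and value of joint catch below 0.05 rad), for 0.2 s.
At the end, for the whole second after the job is handed in: Yellow skittle in the drum, its middle 25 mm or more below the mouth; lid at rest, flange within 4 mm of the rim plane, centre within 10 mm, parallel within 0.05 rad; clamp within 0.04 rad of closed and catch within 0.05 rad of rest over its bar (all of step 3 and linear speed of lid below 0.02 m/s); the robot touches nothing.
It fails at once if the brown skittle is pushed more than 40 mm or tipped over (distance of brown from where it was at the start of the episode above 0.04 m or angle between brown's own z axis and vertical above 0.5 rad).
It fails at once if the dye jar is pushed more than 40 mm or tipped over (distance of jar from where it was at the start of the episode above 0.04 m or angle between jar's own z axis and vertical above 0.5 rad).
It fails at once if the candlestick is pushed more than 40 mm or tipped over (distance of candlestick from where it was at the start of the episode above 0.04 m or angle between candlestick's own z axis and vertical above 0.5 rad).
It also fails if it takes over 72 s, if anything falls off the work surface, if the arm or the gripper's body presses on something with over 40 N, if the wrist force passes 120 N, or if a joint passes its speed limit or range.

ROBOT

A 6-joint arm with a two-finger parallel gripper is mounted at the origin on the work surface. World frame = base frame: x ahead of the robot, y to its left, z up, the work surface at z = 0. Lengths are in m, angles in rad, forces in N, time in s.
With the tool pointing down it reaches from about 0.325 to 1 m from the base axis. Payload 5.1 kg.
Tool frame: the origin (TCP) lies on the centre line of the jaws, within the pads' length; the fingertips stand 8 mm ahead of it and the grasp point (between the pads) lies 11 mm behind it; z points along the fingers, y is the direction in which the jaws open and shut (so a half turn about z gives the same grasp; the last joint's range is limited). The gripper opens to 85 mm and grips with 20 to 120 N. Pads are 22 mm wide; open, the fingers measure 114 mm over their backs; the gripper's body (76 mm by 85 mm) begins 54 mm behind the grasp point. The pads swing forward as they close: fully open they stand 13 mm farther back than shut.
Start: joints at [-1.291, 0.124, 1.65, -0, 1.367, -0.083], TCP at [0.231, -0.608, 0.239] pointing down, gripper open.
Joint ranges: [-2.61, 2.61], [-1.02, 2.33], [0.03, 2.71], [-1.35, 4.49], [0.32, 2.68], [-2.91, 2.91]. Speed limits (rad/s): [2.57, 2.57, 3.14, 3.14, 3.14, 3.14].

INTERFACE

Orientations are given as a 3x3 rotation matrix whose columns are the frame's x, y, z axes.
In Python, from rig import manip gives the robot as it stands.
- The arm moves only by the tool drive_tool, never from a script. Its argument "increments" is a list of rows, each a list of 7 numbers: the shift along the tool's x, y, z as a fraction of full scale, then the turn, a rotation vector about the tool's x, y, z as a fraction of full scale, then the opening, from 0 (shut) to 1 (fully open). A call has 1 to 8 rows; each row is the pose to reach, as a shift and turn from the pose commanded when the call began, along the tool's axes at that moment, turning the shorter way round; what a row does not reach only later rows make up. Full scale, the value 1, is 0.3 m for a shift and pi rad for a turn. A row lasts 1/10 s, in which the tool goes at most 50 mm and 8.59 degrees, less where a joint would pass 70% of its speed; a pose out of reach is approached as far as the arm can. A call with a number of a shift or a turn outside -1 to 1 is refused whole. A call with a gripper value outside its range is refused whole. The fingers move at their own pace and stop on an object; "newtons" is the grip in N (left out, the last holds). Time passes only in rows, so rows that repeat a pose let the fingers close. It gives the time, the measured TCP pose, the force and the opening at its end, in the units of the state.
- manip.get_state(): the state, without advancing time (a new reading comes with each control period).
- manip.camera(name): name is "scene" or "top" or "wrist"; returns a dict with "color" (384x512x3 uint8, red, green, blue), "camera_matrix" (3x3 intrinsics, pixels), "dist_coeffs" ([k1, k2, p1, p2, k3] as OpenCV has them; the pictures are not rectified), "R" (3x3) and "t" (3): a world point X has camera coordinates R X + t. Camera axes: x right, y down, z forward; pixel columns grow to the right and rows downward; lengths in m; the calibration is good to about 2 mm. A picture is of the moment at which its call begins. There is no depth.
- manip.hand_in(): hands the job in, once; it reports no verdict.
Trained networks look in the newest picture that a camera, given by its name, has taken for a name from the list of things; names that differ only in an ending like _2 or _b are one class to them, and where a whole thing is asked for, a point or a joint stands for the part that bears it (a point fixed in the world has none). Each returns a list of dicts, best first, with "score" (0 to 1); they miss things now and then, are a little off and sometimes report something else, mostly with a low value. They report only what shows in the picture. A call takes as long as a camera call. They do not tell look-alikes from the thing itself.
- manip.find_in(camera, name): "position" ([x, y, z] in m, in the coordinates of the camera as it stood for that picture, good to about 4 mm: the middle of the surface that is visible of it).
- manip.cut_out(camera, name): "pixels" (384x512 bool, what is visible of it).
The state is a dict: "time": time; "q": joint angles; "qvel": joint speeds; "joint_efforts": joint torques, N m; "ee_pos": TCP position; "tool_rot": TCP orientation; "ft_force": force on the tool from outside, world axes, zero at the start; "ft_torque": the same for the moment, N m; "opening": finger opening in m.
Only numpy, scipy, OpenCV 4.12 (cv2) and the standard library are available. Lean on these libraries where they do the work, as an engineer would, in place of code of your own. Each camera call takes 0.05 s, during which the arm holds its last target. There are 200 camera calls.

## Working session

There is one attempt and no reset: what is moved stays moved. The work goes in short steps, Python scripts to look and compute and a tool call to move; the robot and the scene stay as the last step left them, time stands still between calls to the robot, and variables do not carry over. Pictures are saved under pics/ and viewed, about 8 in all and at most 12, crops included, and the job is handed in when it is done.

Besides the shell and the picture viewer there is one more tool, called after ">>>" as name(argument=value, ...) on one line, values as JSON. drive_tool: Moves the arm, as the interface text tells. Its arguments: {"type":"object","properties":{"increments":{"type":"array"},"newtons":{"type":"number"}},"required":["increments"]}

```bash
ls; mkdir -p pics; python3 - <<'E'
from rig import manip
import cv2,numpy as np
s=manip.get_state(); print(s)
ims=[]
for c in("scene","top"):
    d=manip.camera(c); ims.append(d["color"][:,:,::-1]); cv2.imwrite(f"pics/{c}0.png",d["color"][:,:,::-1])
    print(c,d["camera_matrix"].tolist(),d["dist_coeffs"],(-d["R"].T@d["t"]).round(3),d["R"].round(3).tolist())
    for n in("tumbler","drum","lid","yellow","brown","jar","candlestick","clamp_grip","lid_knob","catch_roller","clamp"):
        try:
            r=manip.find_in(c,n)
            for o in r:
                p=np.array(o["position"]); w=d["R"].T@(p-d["t"]); uv=cv2.projectPoints(p.reshape(1,3),np.zeros(3),np.zeros(3),d["camera_matrix"],np.array(d["dist_coeffs"]))[0].ravel()
                print(n,round(o["score"],2),w.round(3),uv.round())
        except Exception as e: print(n,e)
cv2.imwrite("pics/a.png",cv2.resize(np.vstack(ims),None,fx=.78,fy=.78) if 0 else np.vstack(ims)[:, :])
E
```

```text
pics
{'time': 0.0, 'q': array([-1.29060527e+00,  1.24516381e-01,  1.65167706e+00,  2.92241406e-05,
        1.36747220e+00, -8.26037683e-02]), 'qvel': array([ 0.00147325,  0.00029276, -0.00061678, -0.00058664, -0.00032176,
        0.00051273]), 'joint_efforts': array([ 8.97364589e-04, -4.23615181e+01, -3.65452087e+01, -3.32510194e-05,
        7.21966455e-03,  1.45678797e-05]), 'ee_pos': array([ 0.23049225, -0.6071326 ,  0.23804388]), 'tool_rot': array([[ 9.34910783e-01,  3.54882418e-01, -5.45758079e-04],
       [ 3.54882782e-01, -9.34908665e-01,  2.00006712e-03],
       [ 1.99554700e-04, -2.06356446e-03, -9.99997851e-01]]), 'ft_force': array([ 0.31500624,  0.78164483, -0.31814658]), 'ft_torque': array([0.02522951, 0.00990646, 0.01395119]), 'opening': 0.08556894087155183}
scene [[351.7455917206736, 0.0, 257.81934879812354], [0.0, 351.7455917206736, 195.12683308125696], [0.0, 0.0, 1.0]] [0.01818016 0.         0.         0.         0.        ] [1.059 0.657 0.633] [[-0.557, 0.83, -0.014], [0.491, 0.316, -0.812], [-0.67, -0.459, -0.584]]
tumbler 0.82 [0.739 0.018 0.114] [108. 222.]
drum 0.
[... 1065 characters left out ...]
[228. 194.]
lid 0.81 [0.34  0.621 0.021] [110. 256.]
lid 0.6 [0.253 0.38  0.029] [205. 292.]
yellow 0.62 [ 0.432 -0.046  0.046] [377. 219.]
yellow 0.49 [0.388 0.029 0.043] [347. 236.]
brown 0.51 [0.404 0.138 0.046] [304. 230.]
jar 0.62 [0.524 0.53  0.1  ] [142. 178.]
candlestick 0.6 [0.673 0.325 0.075] [229. 123.]
candlestick 0.52 [0.49  0.327 0.02 ] [229. 198.]
candlestick 0.35 [ 0.652 -0.077  0.131] [395. 123.]
clamp_grip 0.59 [ 0.608 -0.181  0.227] [461. 127.]
lid_knob 0.86 [0.496 0.33  0.02 ] [227. 195.]
lid_knob 0.85 [0.248 0.382 0.032] [205. 294.]
lid_knob 0.57 [0.341 0.621 0.02 ] [110. 256.]
catch_roller 0.62 [0.569 0.091 0.175] [330. 151.]
clamp 0.8 [ 0.605 -0.18   0.226] [460. 128.]
```

```bash
python3 - <<'E'
import cv2,numpy as np
a=cv2.imread("pics/scene0.png");b=cv2.imread("pics/top0.png")
cv2.imwrite("pics/s1.png",cv2.resize(a,None,fx=1.55,fy=1.55,interpolation=cv2.INTER_CUBIC));cv2.imwrite("pics/t1.png",cv2.resize(b,None,fx=1.55,fy=1.55,interpolation=cv2.INTER_CUBIC))
E
```

```text
(no output)
```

View pics/s1.png

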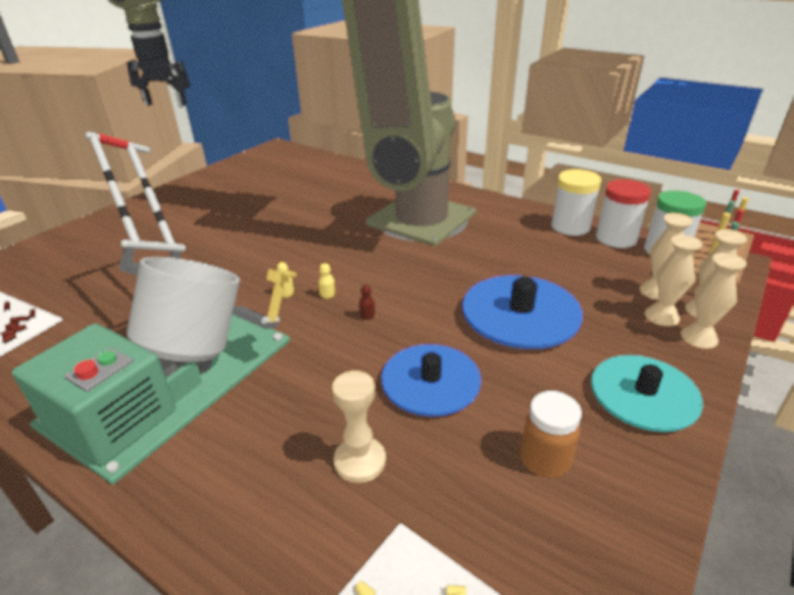

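View pics/t1.png

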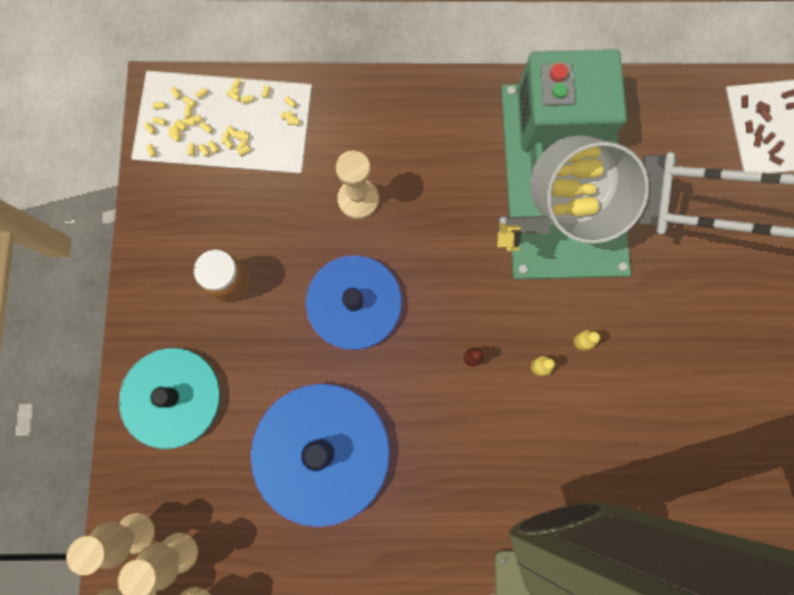

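Blue lids: (228,194) and a bigger one at (205,292) in the top image. The lid meant is (228,194), about 160 mm across. Yellow skittles on the bench: top (377,219) at y≈-0.046 and (347,236) at y≈+0.029. The one meant is (377,219), the farthest right. I'll write a helper that plans the moves and fits the machine pose.

```bash
cat > h.py <<'E'
from rig import manip
import numpy as np, cv2
from scipy.spatial.transform import Rotation as Ro
from scipy.optimize import least_squares
def proj(d,X): 
    return cv2.projectPoints(np.float64(X).reshape(-1,3),cv2.Rodrigues(d["R"])[0],d["t"],d["camera_matrix"],np.array(d["dist_coeffs"]))[0].reshape(-1,2)
def back(d,uv,z):
    n=cv2.undistortPoints(np.float64(uv).reshape(-1,1,2),d["camera_matrix"],np.array(d["dist_coeffs"])).reshape(-1,2)
    r=np.c_[n,np.ones(len(n))]@d["R"]; c=-d["R"].T@d["t"]
    return c+r*((z-c[2])/r[:,2])[:,None]
def delta(pos,rot=None,ref=None):
    """row (fractions) from measured pose to target TCP pose"""
    s=manip.get_state(); p,R=(s["ee_pos"],s["tool_rot"]) if ref is None else ref
    rv=np.zeros(3) if rot is None else Ro.from_matrix(R.T@rot).as_rotvec()
    return np.r_[R.T@(np.array(pos)-p)/.3, rv/np.pi].round(4).tolist()
def found(c,n,d):
    out=[]
    for o in manip.find_in(c,n):
        p=np.array(o["position"]); w=d["R"].T@(p-d["t"]); out.append((round(o["score"],2),w.round(4).tolist(),proj(d,w)[0].round(1).tolist()))
    return out
DOWN=np.array([[1,0,0],[0,-1,0],[0,0,-1.]])
def drumT(x,y,yaw):
    m=Ro.from_euler('z',yaw).as_matrix(); c,s=np.cos(np.pi/6),np.sin(np.pi/6)
    R=m@np.array([[c,0,-s],[0,1,0],[s,0,c]]); return R,np.array([x,y,.17])
E
python3 - <<'E'
from h import *
D={c:manip.camera(c) for c in("top","scene")}
# plate front/left corners picked in the top picture (1.55x)
P=np.array([[514,278],[630,276],[502,85]])/1.55
w=back(D["top"],P,.012); print(w.round(3), np.linalg.norm(w[0]-w[1]),np.linalg.norm(w[0]-w[2]))
# rim points by mask of the drum: fit
import pickle; pickle.dump(D,open("D.pkl","wb"))
m=manip.cut_out("top","drum")[0]["pixels"]; cv2.imwrite("pics/m.png",m.astype(np.uint8)*255)
ys,xs=np.nonzero(m); print(xs.min(),xs.max(),ys.min(),ys.max(),m.sum())
print(delta([.43,-.046,.22],DOWN))
s=manip.get_state(); print(delta([.35,-.25,.24],DOWN), s["time"])
E
```

```text
[[ 0.54   0.057  0.012]
 [ 0.544 -0.141  0.012]
 [ 0.897  0.066  0.012]] 0.19757456039218402 0.3572397012668913
321 511 88 160 6548
[1.2857, -1.5146, 0.0644, -0.0, -0.0, 0.1155]
[0.795, -0.9735, -0.0022, -0.0, -0.0, 0.1155] 1.35
```

>>> drive_tool(increments=[[0.2, -0.243, 0, 0, 0, 0.03, 1], [0.4, -0.487, 0, 0, 0, 0.07, 1], [0.6, -0.73, 0, 0, 0, 0.1155, 1], [0.795, -0.9735, 0, 0, 0, 0.1155, 1], [0.795, -0.9735, 0, 0, 0, 0.1155, 1], [0.795, -0.9735, 0, 0, 0, 0.1155, 1], [0.795, -0.9735, 0, 0, 0, 0.1155, 1], [0.795, -0.9735, 0, 0, 0, 0.1155, 1]])

```text
time: 2.15
ee_pos: [0.3504, -0.2472, 0.2395]
tool_rot: [[1.0, 0.002, 0.001], [0.002, -1.0, -0.0], [0.001, 0.0, -1.0]]
ft_force: [-0.7, 0.2, -1.0]
opening: 0.0854
```

```bash
python3 - <<'E'
from h import *
s=manip.get_state(); print(s["time"],s["ee_pos"],s["q"],s["ft_force"]); print(delta([.43,-.046,.24],DOWN))
E
```

```text
2.15 [ 0.35044898 -0.24717664  0.23953859] [-7.40051519e-01 -3.96334368e-01  2.11704423e+00  7.30725056e-04
  1.42008156e+00  8.28570615e-01] [-0.70848815  0.18320559 -1.01021661]
[0.2666, -0.67, -0.0013, 0.0, -0.0003, 0.0007]
```

>>> drive_tool(increments=[[0.1, -0.17, 0, 0, 0, 0, 1], [0.17, -0.34, 0, 0, 0, 0, 0.7], [0.22, -0.5, 0, 0, 0, 0, 0.7], [0.265, -0.67, 0, 0, 0, 0, 0.7], [0.265, -0.67, 0, 0, 0, 0, 0.7], [0.265, -0.67, 0, 0, 0, 0, 0.7]])

```text
time: 2.75
ee_pos: [0.4298, -0.0468, 0.2395]
tool_rot: [[1.0, 0.005, 0.0], [0.005, -1.0, 0.0], [0.0, -0.0, -1.0]]
ft_force: [0.4, -0.7, 0.5]
opening: 0.0598
```

```bash
python3 - <<'E'
from h import *
import pickle
d=manip.camera("wrist"); cv2.imwrite("pics/w1.png",cv2.resize(d["color"][:,:,::-1],None,fx=1.5,fy=1.5))
s=manip.get_state(); print(s["time"],s["ee_pos"],s["opening"])
for n in("yellow","brown","drum","clamp_grip","catch_roller"): print(n,found("wrist",n,d))
print((-d["R"].T@d["t"]).round(3),d["R"].round(2).tolist())
pickle.dump(d,open("w1.pkl","wb"))
for o in manip.cut_out("wrist","yellow"):
    ys,xs=np.nonzero(o["pixels"]); print(o["score"],xs.min(),xs.max(),ys.min(),ys.max())
E
```

```text
2.8 [ 0.42959283 -0.04815755  0.23946206] 0.0599467263955559
yellow [(0.7, [0.3953, 0.0178, 0.047], [201.4, 198.6]), (0.53, [0.4864, 0.2571, 0.0183], [11.8, 121.4])]
brown [(0.56, [0.4102, 0.1253, 0.044], [114.2, 185.9]), (0.37, [0.5659, 0.0814, 0.1655], [61.1, 5.2])]
drum [(0.69, [0.5642, 0.0808, 0.1642], [63.7, 8.8])]
clamp_grip []
catch_roller [(0.67, [0.5548, 0.0898, 0.1721], [44.5, 20.9])]
[ 0.497 -0.047  0.374] [[0.0, -1.0, -0.0], [-0.96, -0.0, 0.27], [-0.27, -0.0, -0.96]]
0.93 249 271 154 180
0.75 192 215 185 213
0.65 0 105 0 37
```

View pics/w1.png

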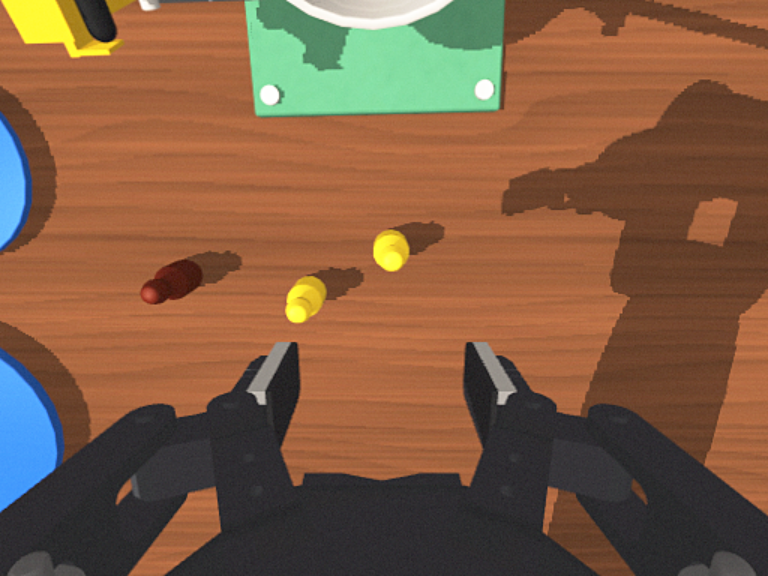

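The wrist view shows the right-hand yellow (the one meant) at (391,250) of 768, its look-alike at (303,300) and the brown at (170,282). The plate's front corners are at (257,116) and (502,109).

```bash
python3 - <<'E'
from h import *
import pickle
d=pickle.load(open("w1.pkl","rb")); D=pickle.load(open("D.pkl","rb"))
print("head",back(d,[[394.5/1.5,258/1.5]],.062), "body",back(d,[[391/1.5,244/1.5]],.02))
print("brown head",back(d,[[154/1.5,291/1.5]],.062))
print("plate",back(d,np.array([[257,116],[502,109]])/1.5,.012))
# body outline: mask columns/rows, model of skittle as stacked circles
hs=np.array([[0,13],[8,15],[36,15],[50,7.5],[62,10.5],[72,4]])/1e3
m=[o for o in manip.cut_out("wrist","yellow")][0]["pixels"]; ys,xs=np.nonzero(m); bb=np.array([xs.min(),xs.max()+1,ys.min(),ys.max()+1]);print(bb)
a=np.linspace(0,6.28,60)
def pred(p): 
    u=proj(d,[[p[0]+r*np.cos(t),p[1]+r*np.sin(t),h] for h,r in hs for t in a]); return np.r_[u[:,0].min(),u[:,0].max(),u[:,1].min(),u[:,1].max()]
r=least_squares(lambda p:pred(p)-bb,[.43,-.046]); print(r.x,r.fun)
print(found("top","yellow",D["top"]) )
E
```

```text
head [[ 0.43223186 -0.05739026  0.062     ]] body [[ 0.43573573 -0.05561482  0.02      ]]
brown head [[0.40494981 0.13081665 0.062     ]]
plate [[ 0.53897565  0.05433517  0.012     ]
 [ 0.54523158 -0.14441237  0.012     ]]
[249 272 154 181]
[ 0.43124526 -0.05510725] [-0.60191739  0.60195844 -0.77215696  0.70946406]
[(0.72, [0.4938, 0.3291, 0.0194], [227.9, 195.9]), (0.52, [0.432, -0.0463, 0.0458], [376.8, 218.6]), (0.5, [0.3861, 0.0275, 0.0459], [348.1, 237.0])]
```

>>> drive_tool(increments=[[0.008, 0.0145, 0.15, 0, 0, 0, 0.7], [0.008, 0.0145, 0.3, 0, 0, 0, 0.7], [0.008, 0.0145, 0.45, 0, 0, 0, 0.7], [0.008, 0.0145, 0.6, 0, 0, 0, 0.7], [0.008, 0.0145, 0.725, 0, 0, 0, 0.7], [0.008, 0.0145, 0.725, 0, 0, 0, 0.7], [0.008, 0.0145, 0.725, 0, 0, 0, 0], [0.008, 0.0145, 0.725, 0, 0, 0, 0]], newtons=30)

```text
time: 4.0
ee_pos: [0.4341, -0.0541, 0.0244]
tool_rot: [[1.0, -0.0, 0.004], [-0.0, -1.0, -0.001], [0.004, 0.001, -1.0]]
ft_force: [0.7, -0.4, 0.6]
opening: 0.0316
```

>>> drive_tool(increments=[[0, 0, 0, 0, 0, 0, 0], [0, 0, 0, 0, 0, 0, 0], [0, 0, 0, 0, 0, 0, 0], [0, 0, -0.1, 0, 0, 0, 0], [0, 0, -0.25, 0, 0, 0, 0]])

```text
time: 4.5
ee_pos: [0.4296, -0.0528, 0.0957]
tool_rot: [[1.0, -0.0, -0.006], [-0.0, -1.0, 0.001], [-0.006, -0.001, -1.0]]
ft_force: [0.5, -0.5, -0.0]
opening: 0.0285
```

```bash
python3 - <<'E'
from h import *
d=manip.camera("wrist"); cv2.imwrite("pics/w2.png",cv2.resize(d["color"][:,:,::-1],None,fx=1,fy=1))
s=manip.get_state(); print(s["time"],s["ee_pos"],s["opening"],s["ft_force"])
# rim-based machine pose from top picture: use plate corners too
E
```

```text
4.55 [ 0.43589339 -0.05423144  0.10562117] 0.02839565214317644 [ 5.79217446 -0.3005792   4.51171614]
```

View pics/w2.png

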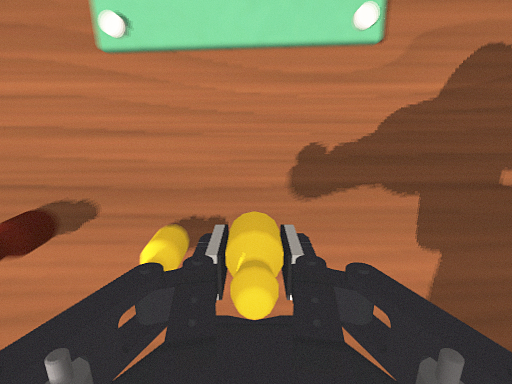

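>>> drive_tool(increments=[[0, 0, -0.17, 0, 0, 0, 0], [0, 0, -0.34, 0, 0, 0, 0], [0.08, 0, -0.5, 0, 0, 0, 0], [0.16, 0, -0.65, 0, 0, 0, 0], [0.28, -0.01, -0.8, 0, 0, 0, 0], [0.37, -0.03, -0.9, 0, 0, 0, 0], [0.45, -0.03, -0.9, 0, 0, 0, 0], [0.45, -0.03, -0.9, 0, 0, 0, 0]])

```text
time: 5.35
ee_pos: [0.5694, -0.0442, 0.369]
tool_rot: [[1.0, 0.001, 0.004], [0.001, -1.0, -0.001], [0.004, 0.001, -1.0]]
ft_force: [-0.5, -1.1, -0.5]
opening: 0.0285
```

```bash
python3 - <<'E'
from h import *
import pickle
D={}
for c in("wrist","top","scene"):
    D[c]=manip.camera(c)
pickle.dump(D,open("D2.pkl","wb"))
s=manip.get_state(); print(s["time"],s["ee_pos"],s["opening"],s["ft_force"],s["q"])
cv2.imwrite("pics/w3.png",cv2.resize(D["wrist"]["color"][:,:,::-1],None,fx=1.5,fy=1.5))
for n in("drum","clamp_grip","catch_roller","clamp"):
    for c in D: print(n,c,found(c,n,D[c]))
E
```

```text
5.5 [ 0.56607943 -0.04428355  0.36607984] 0.02841949670053079 [-0.72784089  0.17163892 -0.4081148 ] [-1.72587029e-01 -1.05384453e-01  1.67146890e+00 -4.47928609e-05
  1.57711844e+00  1.39823955e+00]
drum wrist []
drum top [(0.63, [0.6554, -0.0469, 0.103], [378.9, 125.8])]
drum scene [(0.86, [0.6686, -0.0044, 0.1492], [122.6, 191.9])]
clamp_grip wrist [(0.91, [0.6122, -0.1942, 0.2399], [412.6, 141.2])]
clamp_grip top [(0.53, [0.5866, -0.1416, 0.1801], [433.4, 143.1]), (0.19, [0.6964, -0.0239, 0.0985], [368.2, 110.8])]
clamp_grip scene [(0.95, [0.5935, -0.2088, 0.2514], [85.5, 122.3]), (0.7, [0.5798, -0.0394, 0.3623], [121.9, 91.0])]
catch_roller wrist [(0.8, [0.5688, 0.0906, 0.1677], [144.5, 170.9])]
catch_roller top [(0.63, [0.5705, 0.0962, 0.1785], [327.6, 150.1])]
catch_roller scene [(0.5, [0.5808, 0.0967, 0.1531], [178.9, 186.1]), (0.48, [0.4125, 0.1379, 0.035], [236.2, 196.6])]
clamp wrist [(0.94, [0.6134, -0.1962, 0.2381], [413.9, 139.7])]
clamp top [(0.64, [0.5863, -0.1398, 0.1797], [432.5, 143.3])]
clamp scene [(0.91, [0.5985, -0.2064, 0.2495], [84.6, 123.8]), (0.57, [0.6727, -0.0083, 0.1507], [120.0, 191.7])]
```

View pics/w3.png

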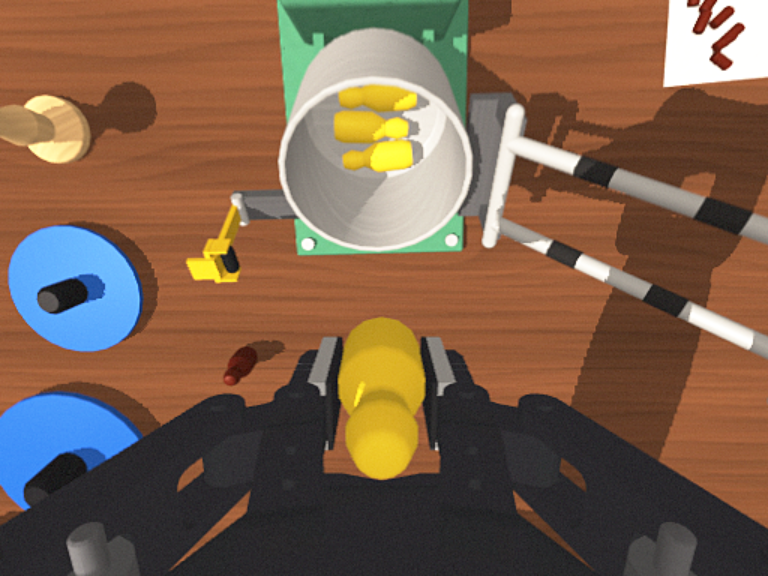

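The wrist view shows the drum rim as an ellipse spanning about x 279–471 and y 78–250, the plate's front corners at (300,254) and (463,249), the catch roller near (230,258), the hinge bar at (503,175), and the yellow held upright between the pads. Next I'll fit the machine pose from the rim edges.

```bash
cat > fit.py <<'E'
from h import *
import pickle
D=pickle.load(open("D2.pkl","rb")); D["top"]=pickle.load(open("D.pkl","rb"))["top"]
a=np.radians(np.arange(0,360,6))
def circ(p,r,z=0,ang=a):
    R,t=drumT(*p); return (R@np.c_[r*np.cos(ang),r*np.sin(ang),z+0*ang].T).T+t
def edges(d,p,r,ang,w=5):
    g=cv2.GaussianBlur(d["color"],(0,0),.8).astype(float)
    u=proj(d,circ(p,r,0,ang)); u2=proj(d,circ(p,r+.002,0,ang)); n=(u2-u)/np.linalg.norm(u2-u,axis=1)[:,None]
    s=np.arange(-w,w+.01,.25); out=[]
    for k in range(len(ang)):
        q=(u[k]+s[:,None]*n[k]).astype(np.float32)
        pr=cv2.remap(g.astype(np.float32),q[:,0].reshape(1,-1),q[:,1].reshape(1,-1),cv2.INTER_LINEAR)[0]
        gr=np.abs(pr[4:]-pr[:-4]).sum(1); i=gr.argmax(); out.append((s[i+2],gr[i]))
    return u,n,np.array(out)
def fit(cams,p,r,sel,plate=True):
    for it in range(6):
        ang=a[sel]; obs=[]
        for c in cams:
            u,n,o=edges(D[c],p,r,ang,6 if it<2 else 3); obs.append((D[c],u+n*o[:,:1],n,o[:,1]>25))
        def f(q):
            e=[]
            for d,b,n,ok in obs: e.append((((proj(d,circ(q,r,0,ang))-b)*n).sum(1))[ok])
            if plate:
              for c,px in (("wrist",np.array([[300,254],[463,249.5]])/1.5),):
                if c in cams:
                    m=Ro.from_euler('z',q[2]).as_matrix(); e.append(.7*(proj(D[c],[m@[-.09,s*.1,.0]+[q[0],q[1],.012] for s in(1,-1)])-px).ravel())
            return np.concatenate(e)
        s=least_squares(f,p,loss="soft_l1"); p=s.x
    print(cams,r,p.round(4),"res",np.sqrt(np.mean(s.fun**2)).round(2),len(s.fun)); return p
if __name__=="__main__":
    low=np.abs(np.abs(np.degrees(a)-180))<100
    p0=[.632,-.042,.025]
    for c in(["wrist"],["top"],["wrist","top"]):
        p=fit(c,p0,.075,low); p=fit(c,p0,.070,np.ones(60,bool))
    im=cv2.resize(D["wrist"]["color"][:,:,::-1],None,fx=1.5,fy=1.5)
    for r in(.07,.075):
        for u in proj(D["wrist"],circ(p,r)): cv2.circle(im,tuple(int(v*1.5) for v in u),1,(0,0,255),-1)
    cv2.imwrite("pics/fit.png",im)
E
python3 fit.py
```

```text
['wrist'] 0.075 [ 0.6331 -0.0406  0.0326] res 1.16 37
['wrist'] 0.07 [ 0.6313 -0.0423  0.0279] res 1.61 64
['top'] 0.075 [ 0.6337 -0.0415  0.119 ] res 0.97 33
['top'] 0.07 [ 0.6327 -0.0413 -0.4904] res 1.26 60
['wrist', 'top'] 0.075 [ 0.6332 -0.0406  0.0389] res 1.08 70
['wrist', 'top'] 0.07 [ 0.6314 -0.0422 -0.0013] res 1.47 124
```

```bash
cat >> h.py <<'E'
RD,TD=drumT(.6328,-.0412,.027)
RT=np.c_[RD[:,0],-RD[:,1],-RD[:,2]]
def dp(x,y,z): return TD+RD@np.array([x,y,z])
def grip(q): return dp(0,-.094+.214*np.cos(q),.014+.214*np.sin(q))
E
python3 - <<'E'
from h import *
import pickle
D=pickle.load(open("D2.pkl","rb"))
for q in(1.7,1.9,2.0,2.1,2.2,2.3,2.5,2.65): print(q,grip(q).round(3),proj(D["scene"],grip(q)).round(1),proj(D["wrist"],grip(q)).round(0))
print("roller",proj(D["wrist"],dp(-.056,.124,.026))*1.5,proj(D["wrist"],dp(0,-.094,.014))*1.5)
print(delta(dp(0,0,.075),RT)); print(delta(dp(0,0,-.057),RT))
E
```

```text
1.7 [ 0.523 -0.166  0.366] [[106.9  73.9]] [[459. 314.]]
1.9 [ 0.529 -0.207  0.358] [[95.6 75.2]] [[517. 296.]]
2.0 [ 0.533 -0.227  0.351] [[90.1 77.1]] [[540. 283.]]
2.1 [ 0.539 -0.246  0.342] [[84.8 79.7]] [[558. 268.]]
2.2 [ 0.545 -0.264  0.332] [[79.8 83. ]] [[570. 252.]]
2.3 [ 0.552 -0.28   0.32 ] [[75.1 87. ]] [[578. 235.]]
2.5 [ 0.569 -0.308  0.293] [[66.6 96.8]] [[581. 202.]]
2.65 [ 0.583 -0.325  0.27 ] [[ 61.2 105.4]] [[575. 179.]]
roller [[229.75224443 256.58598089]] [[501.83691938 182.59675142]]
[0.0949, -0.0073, 0.4396, 0.0023, 0.1667, -0.0084]
[0.3149, -0.0133, 0.8207, 0.0023, 0.1667, -0.0084]
```

View pics/fit.png

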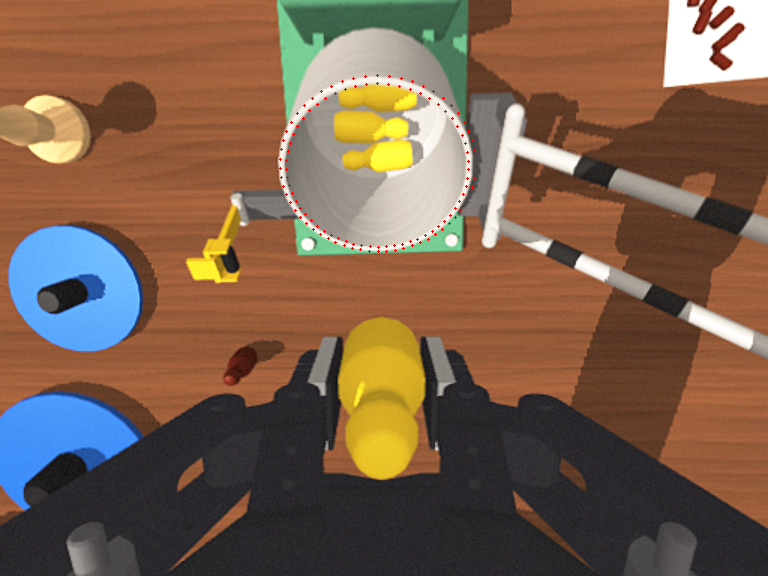

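The rim overlay lies right on the rim, and the roller and hinge project onto their images. Now I'll load the skittle.

>>> drive_tool(increments=[[0.03, 0, 0.1, 0, 0.042, 0, 0], [0.05, 0, 0.2, 0, 0.084, 0, 0], [0.07, 0, 0.3, 0, 0.126, -0.004, 0], [0.095, -0.0075, 0.44, 0.0023, 0.1667, -0.0084, 0], [0.095, -0.0075, 0.44, 0.0023, 0.1667, -0.0084, 0], [0.095, -0.0075, 0.44, 0.0023, 0.1667, -0.0084, 0]])

```text
time: 6.7
ee_pos: [0.5942, -0.0419, 0.2333]
tool_rot: [[0.868, 0.027, 0.495], [0.023, -1.0, 0.014], [0.495, -0.001, -0.869]]
ft_force: [1.1, 0.9, 0.7]
opening: 0.0287
```

```bash
python3 - <<'E'
from h import *
s=manip.get_state(); print(s["time"],RD.T@(s["ee_pos"]-TD),s["opening"],s["q"]);print(delta(dp(0,0,-.057),RT))
E
```

```text
6.7 [-0.00179377  0.00030757  0.07413047] 0.02868700412458857 [-0.21453742 -0.27441448  2.09561628  0.16372516  0.82158945  1.24881851]
[0.0083, 0.0014, 0.4371, -0.0003, 0.0017, -0.0003]
```

>>> drive_tool(increments=[[0.006, 0, 0.12, 0, 0, 0, 0], [0.006, 0, 0.26, 0, 0, 0, 0], [0.006, 0, 0.38, 0, 0, 0, 0], [0.006, 0, 0.437, 0, 0, 0, 0], [0.006, 0, 0.437, 0, 0, 0, 0.55], [0.006, 0, 0.437, 0, 0, 0, 0.55], [0.006, 0, 0.437, 0, 0, 0, 0.55], [0.006, 0, 0.437, 0, 0, 0, 0.55]])

```text
time: 7.5
ee_pos: [0.6642, -0.0406, 0.1258]
tool_rot: [[0.863, 0.027, 0.504], [0.024, -1.0, 0.013], [0.504, 0.001, -0.864]]
ft_force: [0.8, 0.2, 0.3]
opening: 0.0469
```

>>> drive_tool(increments=[[0, 0, -0.1, 0, 0, 0, 0.55], [0, 0, -0.25, 0, 0, 0, 0.55], [0, 0, -0.42, 0, 0, 0, 0.55], [0, 0, -0.6, 0, 0, 0, 0.55], [0, 0, -0.6, 0, 0, 0, 0.55]])

```text
time: 8.0
ee_pos: [0.5736, -0.0434, 0.2891]
tool_rot: [[0.858, 0.026, 0.514], [0.025, -1.0, 0.01], [0.514, 0.004, -0.858]]
ft_force: [1.3, -0.3, 0.3]
opening: 0.0471
```

```bash
python3 - <<'E'
from h import *
import pickle
d=manip.camera("wrist"); s=manip.get_state(); print(s["time"],s["ee_pos"],s["opening"],RD.T@(s["ee_pos"]-TD))
t=manip.camera("top"); pickle.dump(t,open("t3.pkl","wb"))
cv2.imwrite("pics/w4.png",np.hstack([cv2.resize(d["color"][:,:,::-1],(400,300)),cv2.resize(t["color"][60:210,300:500,::-1],(400,300),interpolation=cv2.INTER_CUBIC)]))
for n in("lid","lid_knob"): print(n,found("top",n,t))
lid=[.497,.330]
for i,(c,dd) in enumerate((("top",t),)):
    for o in manip.cut_out("top","lid"):
        ys,xs=np.nonzero(o["pixels"]); print(o["score"],xs.min(),xs.max(),ys.min(),ys.max())
E
```

```text
8.05 [ 0.57333801 -0.04326894  0.28638337] 0.04691779791434662 [ 0.00666649 -0.00046291  0.13053904]
lid [(0.95, [0.2531, 0.3808, 0.0323], [204.9, 292.0]), (0.87, [0.4971, 0.3275, 0.0232], [228.4, 194.4]), (0.69, [0.3434, 0.6189, 0.0189], [111.4, 254.8])]
lid_knob [(0.91, [0.2476, 0.3787, 0.0362], [205.5, 294.4]), (0.57, [0.4927, 0.3309, 0.0237], [227.1, 196.1]), (0.57, [0.3391, 0.623, 0.0187], [109.7, 256.5])]
0.76 162 250 248 339
0.68 76 142 225 289
0.62 197 258 165 224
```

View pics/w4.png

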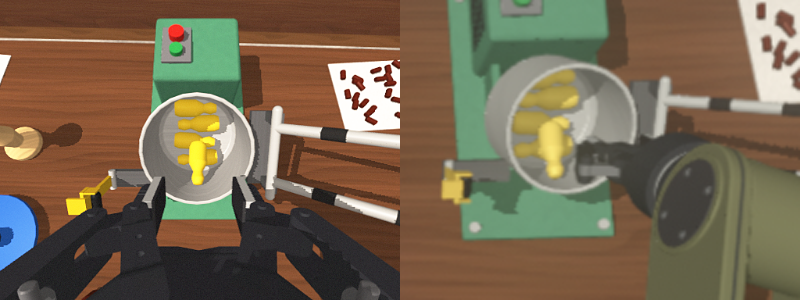

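The yellow lies in the drum on top of the others ((197,160) in the left view). Now I'll locate the lid using the blue colour contour in the top and earlier wrist pictures.

```bash
python3 - <<'E'
from h import *
import pickle
W=pickle.load(open("D2.pkl","rb")); t=pickle.load(open("t3.pkl","rb"))
a=np.radians(np.arange(0,360,3))
def blob(d,c):
    g=cv2.cvtColor(d["color"],cv2.COLOR_RGB2HSV); m=((g[...,0]>100)&(g[...,0]<125)&(g[...,1]>130)&(g[...,2]>60)).astype(np.uint8)
    cs,_=cv2.findContours(m,cv2.RETR_EXTERNAL,cv2.CHAIN_APPROX_NONE)
    k=[x for x in cs if cv2.contourArea(x)>300 and cv2.pointPolygonTest(x,c,True)>-25]; k=max(k,key=cv2.contourArea)
    return cv2.convexHull(k).reshape(-1,2).astype(float),cv2.boundingRect(k)
for n,d,c in(("top",t,(228,194)),("wrist",W["wrist"],(50,192)),("scene",W["scene"],(279,245))):
    h,b=blob(d,c); area=cv2.contourArea(h.astype(np.float32)); e=cv2.fitEllipse(h.astype(np.float32)); print(n,b,e)
    def f(p):
        u=proj(d,np.array([[p[0]+.08*np.cos(t_),p[1]+.08*np.sin(t_),z] for z in(.012,.02) for t_ in a]))
        hh=cv2.convexHull(u.astype(np.float32)); return np.array([cv2.pointPolygonTest(hh,tuple(map(float,q)),True) for q in h])-.5
    s=least_squares(f,[.497,.33],diff_step=1e-4,loss="soft_l1"); print(s.x,np.abs(s.fun).mean(),"knob top px",proj(d,[*s.x,.062]))
s=manip.get_state()
P=[.5,.328,.25]; print(delta(P,DOWN))
E
```

```text
top (198, 166, 61, 59) ((227.88186645507812, 194.8032989501953), (59.46355438232422, 60.56587600708008), 70.50666809082031)
[0.49826893 0.32926754] 0.1839172662003241 knob top px [[226.72886204 191.17811538]]
wrist (6, 150, 89, 84) ((49.98603439331055, 191.625244140625), (78.20020294189453, 94.50518035888672), 125.32980346679688)
[0.4963871  0.32930477] 0.19047474403045134 knob top px [[ 31.32386226 200.81692141]]
scene (247, 223, 62, 45) ((277.5783386230469, 245.0291290283203), (45.07151412963867, 62.674049377441406), 92.32392883300781)
[0.49678834 0.32903542] 0.37459435837275806 knob top px [[277.74375544 229.51559755]]
[-0.223, -1.2413, -0.0259, -0.0025, -0.1659, 0.0083]
```

```bash
python3 - <<'E'
from h import *
print(delta([.535,.15,.27],DOWN))
E
```

```text
[-0.1024, -0.6451, -0.034, -0.0025, -0.1659, 0.0083]
```

>>> drive_tool(increments=[[-0.03, -0.16, -0.03, 0, -0.042, 0, 0.8], [-0.06, -0.32, -0.034, 0, -0.084, 0, 0.9], [-0.08, -0.48, -0.034, 0, -0.126, 0.004, 1], [-0.102, -0.645, -0.034, -0.0025, -0.166, 0.0083, 1], [-0.102, -0.645, -0.034, -0.0025, -0.166, 0.0083, 1], [-0.102, -0.645, -0.034, -0.0025, -0.166, 0.0083, 1]])

```text
time: 8.85
ee_pos: [0.5354, 0.1509, 0.2684]
tool_rot: [[1.0, 0.003, -0.003], [0.003, -1.0, -0.002], [-0.003, 0.002, -1.0]]
ft_force: [-0.4, -0.9, 0.1]
opening: 0.0852
```

```bash
python3 - <<'E'
from h import *
s=manip.get_state(); print(s["ee_pos"],s["q"]); print(delta([.497,.329,.15],DOWN))
E
```

```text
[0.5354164  0.15092398 0.26838961] [ 1.78951058e-01 -9.83210194e-02  1.82576140e+00 -1.47115899e-03
  1.41729140e+00  1.74716863e+00]
[-0.1253, -0.5947, 0.3938, 0.0006, 0.0009, 0.0009]
```

>>> drive_tool(increments=[[-0.03, -0.15, 0.05, 0, 0, 0, 1], [-0.06, -0.31, 0.1, 0, 0, 0, 1], [-0.1, -0.46, 0.2, 0, 0, 0, 1], [-0.1253, -0.595, 0.3, 0, 0.0009, 0.0009, 1], [-0.1253, -0.595, 0.39, 0, 0.0009, 0.0009, 1], [-0.1253, -0.595, 0.39, 0, 0.0009, 0.0009, 1], [-0.1253, -0.595, 0.39, 0, 0.0009, 0.0009, 1]])

```text
time: 9.55
ee_pos: [0.4982, 0.3267, 0.1539]
tool_rot: [[1.0, -0.004, 0.004], [-0.004, -1.0, -0.002], [0.004, 0.002, -1.0]]
ft_force: [0.2, -0.2, -0.1]
opening: 0.0855
```

```bash
python3 - <<'E'
from h import *
d=manip.camera("wrist"); s=manip.get_state(); print(s["time"],s["ee_pos"],s["q"]); print(delta([.497,.329,.034],DOWN))
print("pred",proj(d,[[.497,.329,.062],[.497,.329,.02]]),found("wrist","lid_knob",d),found("wrist","lid",d))
for n in("lid_knob",):
    for o in manip.cut_out("wrist","lid")[:1]: ys,xs=np.nonzero(o["pixels"]); print(xs.min(),xs.max(),ys.min(),ys.max())
g=cv2.cvtColor(d["color"],cv2.COLOR_RGB2HSV); m=(g[...,0]>100)&(g[...,0]<125)&(g[...,1]>130)&(g[...,2]>60)
ys,xs=np.nonzero(m[:,100:420]); print(xs.min()+100,xs.max()+100,ys.min(),ys.max())
u=proj(d,[[.497+.08*np.cos(t),.329+.08*np.sin(t),.02] for t in np.linspace(0,6.28,90)]); print(u.min(0),u.max(0))
E
```

```text
9.6 [0.49930658 0.32704116 0.15559227] [ 0.49145904  0.07138207  1.85173315 -0.00357146  1.2129798   2.06806574]
[-0.0103, -0.0066, 0.4052, 0.0001, -0.002, -0.0015]
pred [[250.72527151 197.01905649]
 [251.14686414 184.89445562]] [(0.76, [0.505, 0.3288, 0.0202], [251.3, 177.1]), (0.61, [0.3862, 0.5922, 0.0219], [14.1, 283.3]), (0.56, [0.3534, 0.3833, 0.0296], [202.8, 313.1])] [(0.68, [0.388, 0.5913, 0.0206], [15.5, 281.2]), (0.66, [0.5038, 0.3301, 0.0179], [250.0, 177.8])]
172 329 102 255
165 330 101 330
[170.87454569 100.91257117] [331.33000411 256.8947654 ]
```

>>> drive_tool(increments=[[-0.008, -0.006, 0.1, 0, -0.002, -0.0015, 1], [-0.008, -0.006, 0.22, 0, -0.002, -0.0015, 1], [-0.008, -0.006, 0.33, 0, -0.002, -0.0015, 1], [-0.008, -0.006, 0.39, 0, -0.002, -0.0015, 1], [-0.008, -0.006, 0.39, 0, -0.002, -0.0015, 1], [-0.008, -0.006, 0.39, 0, -0.002, -0.0015, 1]])

```text
time: 10.35
ee_pos: [0.4977, 0.33, 0.0389]
tool_rot: [[1.0, 0.001, 0.0], [0.001, -1.0, 0.0], [0.0, -0.0, -1.0]]
ft_force: [0.8, 0.7, 0.3]
opening: 0.0856
```

```bash
python3 - <<'E'
from h import *
s=manip.get_state(); print(s["time"],s["ee_pos"],s["ft_force"]); print(delta([.497,.329,.034],DOWN))
E
```

```text
10.35 [0.49766908 0.32998967 0.03889507] [0.80780703 0.68260359 0.32774048]
[-0.0022, 0.0033, 0.0163, -0.0001, -0.0002, 0.0004]
```

>>> drive_tool(increments=[[-0.002, 0.003, 0.012, 0, 0, 0, 1], [-0.002, 0.003, 0.012, 0, 0, 0, 0.3], [-0.002, 0.003, 0.012, 0, 0, 0, 0], [-0.002, 0.003, 0.012, 0, 0, 0, 0], [-0.002, 0.003, 0.012, 0, 0, 0, 0], [-0.002, 0.003, 0.012, 0, 0, 0, 0], [-0.002, 0.003, 0.012, 0, 0, 0, 0], [-0.002, 0.003, 0.012, 0, 0, 0, 0]], newtons=90)

```text
time: 11.15
ee_pos: [0.4965, 0.3295, 0.0348]
tool_rot: [[1.0, 0.002, -0.0], [0.002, -1.0, 0.0], [-0.0, -0.0, -1.0]]
ft_force: [-1.0, -0.7, 5.2]
opening: 0.0317
```

>>> drive_tool(increments=[[0, 0, -0.1, 0, 0, 0, 0], [0, 0, -0.25, 0, 0, 0, 0], [0, 0, -0.4, 0, 0, 0, 0], [0, 0, -0.55, 0, 0, 0, 0], [0, 0, -0.7, 0, 0, 0, 0], [0, 0, -0.85, 0, 0, 0, 0], [0, 0, -0.85, 0, 0, 0, 0]])

```text
time: 11.85
ee_pos: [0.4988, 0.3306, 0.2966]
tool_rot: [[1.0, 0.002, 0.01], [0.002, -1.0, 0.005], [0.01, -0.005, -1.0]]
ft_force: [0.1, 0.4, -2.2]
opening: 0.0318
```

```bash
python3 - <<'E'
from h import *
s=manip.get_state(); print(s["time"],s["ee_pos"],s["ft_force"],s["opening"],s["q"])
print(delta([.5,.1,.30],RT)); print(delta(dp(0,0,.15),RT,([.5,.1,.30],RT)))
d=manip.camera("wrist"); cv2.imwrite("pics/w5.png",d["color"][:,:,::-1])
E
```

```text
11.85 [0.49877589 0.33059927 0.29661442] [ 0.09017478  0.35904506 -2.16892485] 0.03178900305562307 [ 4.95717695e-01 -2.52917111e-02  1.70924627e+00 -1.69716113e-04
  1.44627177e+00  2.06449527e+00]
[0.0026, 0.7686, -0.0153, 0.0005, 0.1634, -0.0082]
[0.1556, 0.4824, 0.0902, 0.0, 0.0, 0.0]
```

View pics/w5.png

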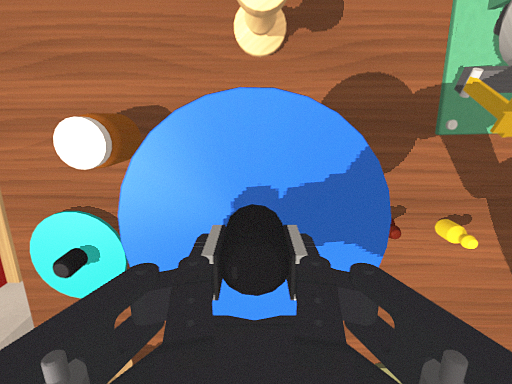

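>>> drive_tool(increments=[[0, 0.1, -0.015, 0, 0.03, 0, 0], [0, 0.22, -0.015, 0, 0.06, 0, 0], [0, 0.36, -0.015, 0, 0.09, 0, 0], [0, 0.5, -0.015, 0, 0.12, 0, 0], [0.003, 0.64, -0.015, 0, 0.15, -0.004, 0], [0.003, 0.769, -0.015, 0.0005, 0.1634, -0.0082, 0], [0.003, 0.769, -0.015, 0.0005, 0.1634, -0.0082, 0]])

```text
time: 12.6
ee_pos: [0.4949, 0.0944, 0.2875]
tool_rot: [[0.875, 0.021, 0.483], [0.022, -1.0, 0.003], [0.483, 0.008, -0.875]]
ft_force: [-0.9, 0.1, -3.6]
opening: 0.0317
```

>>> drive_tool(increments=[[0.04, 0.12, 0.02, 0, 0, 0, 0], [0.08, 0.24, 0.04, 0, 0, 0, 0], [0.12, 0.36, 0.06, 0, 0, 0, 0], [0.155, 0.48, 0.09, 0, 0, 0, 0], [0.155, 0.48, 0.09, 0, 0, 0, 0], [0.155, 0.48, 0.09, 0, 0, 0, 0], [0.155, 0.48, 0.09, 0, 0, 0, 0]])

```text
time: 13.3
ee_pos: [0.5545, -0.0429, 0.291]
tool_rot: [[0.873, 0.028, 0.486], [0.027, -1.0, 0.01], [0.486, 0.004, -0.874]]
ft_force: [0.5, 0.4, -3.0]
opening: 0.0316
```

```bash
python3 - <<'E'
from h import *
import pickle
d=manip.camera("wrist"); t=manip.camera("top"); s=manip.get_state(); pickle.dump((d,t,s),open("w6.pkl","wb"))
p,R=s["ee_pos"],s["tool_rot"]; print(s["time"],"drum-frame",RD.T@(p-TD),Ro.from_matrix(RT.T@R).as_rotvec(),s["opening"],s["ft_force"],s["q"])
g=cv2.cvtColor(d["color"],cv2.COLOR_RGB2HSV); m=((g[...,0]>100)&(g[...,0]<125)&(g[...,1]>130)&(g[...,2]>60)).astype(np.uint8)
k=max(cv2.findContours(m,cv2.RETR_EXTERNAL,cv2.CHAIN_APPROX_NONE)[0],key=cv2.contourArea).reshape(-1,2).astype(float)
k=k[k[:,1]<190]; a=np.radians(np.arange(0,360,3))
# lid flange circle at tool coords (ox,oy), top at z=.0148, bottom .0228, tilt rx,ry
def hull(v):
    Q=Ro.from_rotvec([v[2],v[3],0]).as_matrix()
    X=np.array([Q@[.08*np.cos(t_),.08*np.sin(t_),z]+[v[0],v[1],.0] for z in(.0148,.0228) for t_ in a])
    return cv2.convexHull(proj(d,X@R.T+p).astype(np.float32))
f=lambda v:np.array([cv2.pointPolygonTest(hull(v),tuple(map(float,q)),True) for q in k])-.5
for fr in (2,4):
    r=least_squares(lambda v:f(np.r_[v,np.zeros(4-len(v))]),np.zeros(fr),diff_step=1e-3,x_scale=.01,loss="soft_l1") if 0 else least_squares(lambda v:f(np.r_[v*.01,np.zeros(4-len(v))]),np.full(fr,.1),diff_step=1e-2,loss="soft_l1"); print(r.x*.01,np.abs(r.fun).mean())
cv2.imwrite("pics/w6.png",np.hstack([cv2.resize(d["color"][:,:,::-1],(400,300)),cv2.resize(t["color"][60:210,300:500,::-1],(400,300),interpolation=cv2.INTER_CUBIC)]))
E
```

```text
13.4 drum-frame [-0.00638874  0.00068359  0.14498139] [-0.00342152 -0.01332034 -0.00409761] 0.03177615295495362 [ 0.11357027  0.39225247 -3.32206701] [-0.23221866 -0.41184297  2.09684091  0.14878083  0.96508828  1.2542871 ]
[-0.00085703  0.00062662] 0.7667143931080892
[ 0.00262763  0.00017151 -0.01119984 -0.1185202 ] 0.3688530556807041
```

View pics/w6.png

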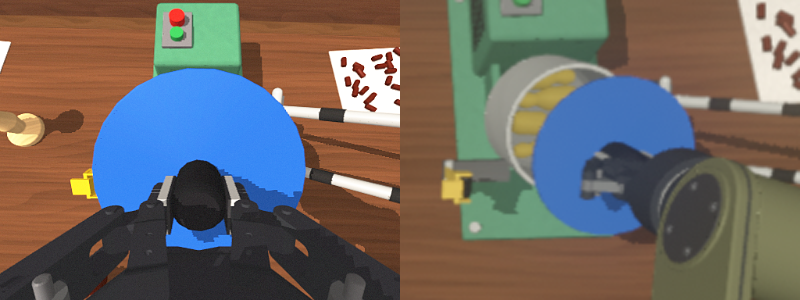

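The lid is held over the mouth, and it may have lagged by about 0.1 rad about the jaw axis. I'll check that with a joint fit of the top and wrist views.

```bash
cat > lidfit.py <<'E'
from h import *
a=np.radians(np.arange(0,360,3))
def blue(d):
    g=cv2.cvtColor(d["color"],cv2.COLOR_RGB2HSV); m=((g[...,0]>100)&(g[...,0]<128)&(g[...,1]>130)&(g[...,2]>45)).astype(np.uint8); return m
def lidfit(obs,p,R,hyp=4):
    """obs: list of (camera dict, contour points); returns tool-frame x,y,tilt about x,y,(dz) of lid flange"""
    def X(v):
        v=np.r_[v,np.zeros(5-len(v))]*.01
        Q=Ro.from_rotvec([v[2],v[3],0]).as_matrix(); c=np.array([0,0,-.011])
        P=np.array([Q@([.08*np.cos(t),.08*np.sin(t),z]-c)+c+[v[0],v[1],v[4]] for z in(.0148,.0228) for t in a]); return P@R.T+p
    def f(v):
        x=X(v); e=[]
        for d,k in obs:
            h=cv2.convexHull(proj(d,x).astype(np.float32)); e.append(np.array([cv2.pointPolygonTest(h,tuple(map(float,q)),True) for q in k])-.5)
        return np.concatenate(e)
    r=least_squares(f,np.full(hyp,.1),diff_step=1e-2,loss="soft_l1"); return r.x*.01,np.abs(r.fun).mean()
def cont(d,seed,keep):
    m=blue(d); k=[c.reshape(-1,2).astype(float) for c in cv2.findContours(m,cv2.RETR_EXTERNAL,cv2.CHAIN_APPROX_NONE)[0] if cv2.contourArea(c)>150]
    k=min(k,key=lambda c:abs(c.mean(0)-seed).sum()); return k[[keep(q) for q in k]]
E
python3 - <<'E'
from lidfit import *
import pickle
d,t,s=pickle.load(open("w6.pkl","rb")); p,R=s["ee_pos"],s["tool_rot"]
kw=cont(d,(250,170),lambda q:q[1]<200)
c0=proj(t,p+R[:,2]*.02)[0]; print(c0)
kt=cont(t,c0,lambda q:q[0]<c0[0]+15 or q[1]<c0[1]-8); print(len(kw),len(kt),kt.min(0),kt.max(0))
for n,o in(("w",[(d,kw)]),("t",[(t,kt)]),("both",[(d,kw),(t,kt)])):
    for h in(2,4,5): print(n,h,lidfit(o,p,R,h))
E
```

```text
[405.41277637 139.17194761]
346 261 [367.  99.] [446. 176.]
w 2 (array([-0.00087324,  0.00063172]), np.float64(0.8290739663191456))
w 4 (array([ 4.41566219e-03, -1.24188776e-04, -1.43930831e-02, -1.30015529e-01]), np.float64(0.3986911402214268))
w 5 (array([ 0.00079661,  0.00020983, -0.00896457, -0.03376065,  0.00222553]), np.float64(0.34221227667995036))
t 2 (array([0.00153012, 0.00216102]), np.float64(7.18796281715755))
t 4 (array([-0.00101882,  0.00382759,  0.16655713,  0.14398781]), np.float64(6.830969584970619))
t 5 (array([-0.00398598,  0.00918299,  0.09101071,  0.11704104,  0.01952973]), np.float64(6.730840393953868))
both 2 (array([-0.00080941,  0.00073476]), np.float64(3.682872150515728))
both 4 (array([ 0.00391319,  0.00363198,  0.05617315, -0.11724644]), np.float64(3.4114305639799722))
both 5 (array([-0.00446265,  0.00168896,  0.02346491,  0.14916081,  0.00753135]), np.float64(3.30403708358124))
```

```bash
python3 - <<'E'
from lidfit import *
import pickle
d,t,s=pickle.load(open("w6.pkl","rb")); p,R=s["ee_pos"],s["tool_rot"]
kw=cont(d,(250,170),lambda q:q[1]<200)
c0=proj(t,p+R[:,2]*.02)[0]
kt=cont(t,c0,lambda q:True); kt=cv2.convexHull(kt.astype(np.float32)).reshape(-1,2).astype(float); kt=kt[(kt[:,0]<c0[0])|(kt[:,1]<c0[1]-5)]
for n,o in(("t",[(t,kt)]),("both",[(d,kw[::8]),(t,kt)])):
    for h in(2,4,5): print(n,h,[x.round(4) for x in lidfit(o,p,R,h)])
print(delta(dp(0,0,.055),RT))
E
```

```text
t 2 [array([0.0011, 0.0008]), np.float64(0.3106)]
t 4 [array([0.0014, 0.002 , 0.0482, 0.0055]), np.float64(0.1178)]
t 5 [array([0.0008, 0.0028, 0.0347, 0.0067, 0.0032]), np.float64(0.1021)]
both 2 [array([-0.0008,  0.0007]), np.float64(0.7302)]
both 4 [array([ 0.0038,  0.0019,  0.024 , -0.1136]), np.float64(0.4013)]
both 5 [array([ 0.0027,  0.0019,  0.0234, -0.0865,  0.0007]), np.float64(0.3981)]
[0.0253, 0.0013, 0.2996, 0.0011, 0.0042, 0.0013]
```

>>> drive_tool(increments=[[0.024, 0, 0.08, 0.001, 0.004, 0.001, 0], [0.024, 0, 0.16, 0.001, 0.004, 0.001, 0], [0.024, 0, 0.24, 0.001, 0.004, 0.001, 0], [0.024, 0, 0.3, 0.001, 0.004, 0.001, 0], [0.024, 0, 0.3, 0.001, 0.004, 0.001, 0], [0.024, 0, 0.3, 0.001, 0.004, 0.001, 0]])

```text
time: 14.0
ee_pos: [0.6054, -0.042, 0.2185]
tool_rot: [[0.865, 0.027, 0.5], [0.024, -1.0, 0.013], [0.5, 0.001, -0.866]]
ft_force: [-0.6, 0.4, -2.5]
opening: 0.0318
```

```bash
python3 - <<'E'
from h import *
s=manip.get_state(); p,R=s["ee_pos"],s["tool_rot"]; print(s["time"],"drum-frame",RD.T@(p-TD),Ro.from_matrix(RT.T@R).as_rotvec(),s["ft_force"]); print(delta(dp(0,0,.03),RT)); print(delta(dp(0,0,.0228),RT))
E
```

```text
14.0 drum-frame [ 4.94429586e-04 -9.36850974e-05  5.57043204e-02] [-0.00080397  0.00039989 -0.00081751] [-0.6498637   0.40599726 -2.48008453]
[-0.0017, -0.0004, 0.0857, 0.0003, -0.0001, 0.0003]
[-0.0017, -0.0004, 0.1097, 0.0003, -0.0001, 0.0003]
```

>>> drive_tool(increments=[[-0.0017, 0, 0.03, 0, 0, 0, 0], [-0.0017, 0, 0.055, 0, 0, 0, 0], [-0.0017, 0, 0.075, 0, 0, 0, 0], [-0.0017, 0, 0.085, 0, 0, 0, 0], [-0.0017, 0, 0.095, 0, 0, 0, 0], [-0.0017, 0, 0.1, 0, 0, 0, 0], [-0.0017, 0, 0.1, 0, 0, 0, 0]])

```text
time: 14.7
ee_pos: [0.62, -0.0425, 0.1919]
tool_rot: [[0.866, 0.026, 0.5], [0.023, -1.0, 0.012], [0.5, 0.001, -0.866]]
ft_force: [-0.1, 0.7, -5.0]
opening: 0.0316
```

```bash
python3 - <<'E'
from h import *
s=manip.get_state(); p,R=s["ee_pos"],s["tool_rot"]; print(s["time"],"drum-frame",RD.T@(p-TD),Ro.from_matrix(RT.T@R).as_rotvec(),RD.T@s["ft_force"],s["ft_torque"])
E
```

```text
14.7 drum-frame [-0.00017527 -0.00099683  0.02535712] [-1.34158185e-03  9.50491051e-05  4.95831569e-04] [-2.58368091  0.69530892 -4.33061021] [0.14744423 0.7733372  0.1345659 ]
```

>>> drive_tool(increments=[[0, 0, 0.006, 0, 0, 0, 0], [0, 0, 0.011, 0, 0, 0, 0], [0, 0, 0.014, 0, 0, 0, 0], [0, 0, 0.014, 0, 0, 0, 0]])

```text
time: 15.1
ee_pos: [0.6213, -0.0425, 0.1897]
tool_rot: [[0.866, 0.027, 0.498], [0.023, -1.0, 0.012], [0.499, 0.001, -0.867]]
ft_force: [-16.4, 0.7, 6.4]
opening: 0.032
```

```bash
python3 - <<'E'
from h import *
s=manip.get_state(); p,R=s["ee_pos"],s["tool_rot"]; print(s["time"],"drum-frame",RD.T@(p-TD),Ro.from_matrix(RT.T@R).as_rotvec(),RD.T@s["ft_force"],s["ft_torque"])
E
```

```text
15.1 drum-frame [-0.00015374 -0.00102049  0.02279076] [-1.03289906e-03 -1.58391260e-03 -4.90951871e-05] [-10.99574476   1.1908649   13.73238087] [0.34846968 1.9200897  0.23738286]
```

>>> drive_tool(increments=[[0, 0, -0.006, 0, 0, 0, 0], [0, 0, -0.006, 0, 0, 0, 0.5], [0, 0, -0.006, 0, 0, 0, 0.65], [0, 0, -0.006, 0, 0, 0, 0.65], [0, 0, -0.006, 0, 0, 0, 0.65], [0, 0, -0.006, 0, 0, 0, 0.65]])

```text
time: 15.7
ee_pos: [0.6218, -0.0427, 0.1907]
tool_rot: [[0.865, 0.026, 0.502], [0.023, -1.0, 0.012], [0.502, 0.002, -0.865]]
ft_force: [0.2, 0.3, -0.3]
opening: 0.0555
```

>>> drive_tool(increments=[[0, 0, -0.08, 0, 0, 0, 0.65], [0, 0, -0.22, 0, 0, 0, 0.65], [0, 0, -0.36, 0, 0, 0, 0.65], [0, 0, -0.5, 0, 0, 0, 0.65], [0, 0, -0.5, 0, 0, 0, 0.65]])

```text
time: 16.2
ee_pos: [0.5474, -0.045, 0.3291]
tool_rot: [[0.858, 0.025, 0.512], [0.024, -1.0, 0.009], [0.512, 0.005, -0.859]]
ft_force: [0.5, -0.4, 0.6]
opening: 0.0553
```

```bash
python3 - <<'E'
from lidfit import *
import pickle
d=manip.camera("wrist"); t=manip.camera("top"); c=manip.camera("scene"); s=manip.get_state(); pickle.dump((d,t,c,s),open("w7.pkl","wb"))
print(s["time"],s["ee_pos"],s["opening"],s["ft_force"])
# lid in drum frame: fit with "tool frame" placed where the lid should be
p=dp(0,0,.0228)
def show(d,im):
    for z in(0,.008):
        X=np.array([dp(.08*np.cos(q),.08*np.sin(q),z) for q in a]); 
        for u in proj(d,X): cv2.circle(im,tuple(int(v) for v in u*1.5),1,(0,0,255) if z else (0,255,255),-1)
    return im
im=show(d,cv2.resize(d["color"][:,:,::-1],None,fx=1.5,fy=1.5)); cv2.imwrite("pics/w7.png",im)
k=cont(d,proj(d,dp(0,0,.008))[0],lambda q:True); k=cv2.convexHull(k.astype(np.float32)).reshape(-1,2).astype(float); k=k[k[:,1]<240]
for h in(2,4,5): print(h,[x.round(4) for x in lidfit([(d,k)],p,RT,h)])
sc=c["color"][90:240,40:240,::-1]; cv2.imwrite("pics/s7.png",cv2.resize(sc,(800,600),interpolation=cv2.INTER_CUBIC))
E
```

```text
16.35 [ 0.54615177 -0.04443806  0.32004422] 0.05571795075066589 [ 0.20895705  0.10485392 -0.37358152]
2 [array([-0.0007,  0.0012]), np.float64(0.1614)]
4 [array([-0.0007,  0.0013,  0.0003, -0.0002]), np.float64(0.1615)]
5 [array([-0.0001,  0.0013,  0.0009, -0.015 ,  0.0007]), np.float64(0.138)]
```

View pics/w7.png

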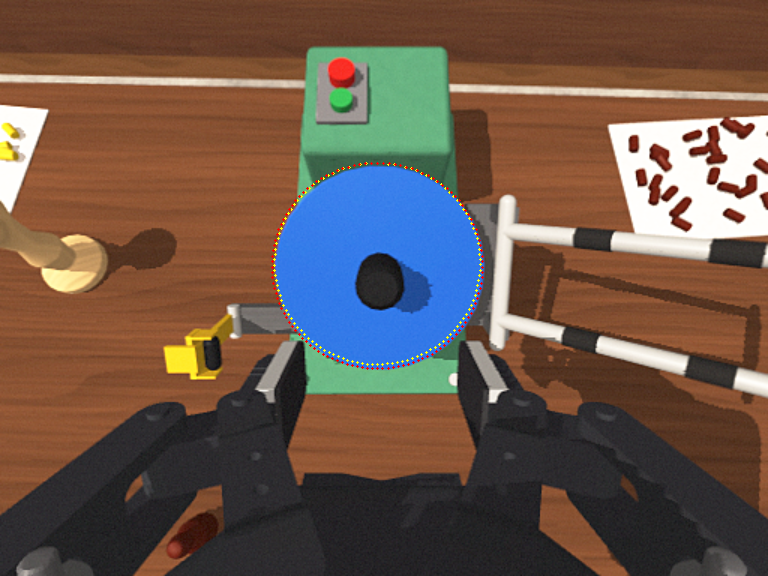

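The lid is home: the fit gives an offset of about 1.5 mm and tilt of about 0, and the overlay at (378,265) sits right on the flange. Next I'll measure the clamp angle from the red sleeve.

```bash
python3 - <<'E'
from h import *
import pickle
d,t,c,s=pickle.load(open("w7.pkl","rb"))
D0=pickle.load(open("D.pkl","rb"))["scene"]
for n,im in(("now",c),("start",D0)):
    g=cv2.cvtColor(im["color"],cv2.COLOR_RGB2HSV); m=((g[...,0]<8)|(g[...,0]>172))&(g[...,1]>140)&(g[...,2]>70); m[:,:50]=0;m[:,120:]=0;m[:60]=0;m[120:]=0
    ys,xs=np.nonzero(m); u=np.array([xs.mean(),ys.mean()]); print(n,u,len(xs),xs.min(),xs.max(),ys.min(),ys.max())
    r=least_squares(lambda q:proj(im,grip(q[0]))[0]-u,[2.3]); print(r.x,r.fun)
E
```

```text
now [72.74468085 90.79787234] 94 65 81 86 95
[2.36849998] [-0.74099245 -0.68620327]
start [72.8172043  90.90322581] 93 65 81 87 95
[2.36894438] [-0.83288888 -0.77062775]
```

```bash
python3 - <<'E'
from h import *
q=2.369; y,z=-.094+.214*np.cos(q),.014+.214*np.sin(q); print(y,z)
s=manip.get_state(); print(RD.T@(s["ee_pos"]-TD))
print(delta(dp(.003,y,z-.011+.07),RT))
E
```

```text
-0.2472461321504954 0.16337075677960833
[-6.58142994e-05 -8.97662871e-04  1.73294143e-01]
[0.0107, 0.8215, -0.162, 0.0006, -0.0004, -0.0001]
```

>>> drive_tool(increments=[[0, 0.1, -0.16, 0, 0, 0, 0.75], [0.01, 0.25, -0.18, 0, 0, 0, 0.75], [0.01, 0.4, -0.18, 0, 0, 0, 0.75], [0.01, 0.55, -0.17, 0, 0, 0, 0.75], [0.01, 0.7, -0.162, 0, 0, 0, 0.75], [0.01, 0.82, -0.162, 0, 0, 0, 0.75], [0.01, 0.82, -0.162, 0, 0, 0, 0.75], [0.01, 0.82, -0.162, 0, 0, 0, 0.75]])

```text
time: 17.15
ee_pos: [0.5307, -0.2912, 0.3611]
tool_rot: [[0.867, 0.025, 0.498], [0.02, -1.0, 0.014], [0.498, -0.002, -0.867]]
ft_force: [-0.5, -0.5, 0.3]
opening: 0.0641
```

```bash
python3 - <<'E'
from h import *
d=manip.camera("wrist"); s=manip.get_state(); print(s["time"],RD.T@(s["ee_pos"]-TD),s["opening"],Ro.from_matrix(RT.T@s["tool_rot"]).as_rotvec(),s["q"])
print(delta(dp(.003,-.247,.1525),RT), proj(d,grip(2.369)))
g=cv2.cvtColor(d["color"],cv2.COLOR_RGB2HSV); m=((g[...,0]<8)|(g[...,0]>172))&(g[...,1]>150)&(g[...,2]>70); ys,xs=np.nonzero(m); print(len(xs),np.median(xs),np.median(ys))
cv2.imwrite("pics/w8.png",d["color"][:,:,::-1])
E
```

```text
17.2 [ 0.00188504 -0.2462995   0.22052542] 0.06422365252674395 [ 0.00063089 -0.00131526  0.00154636] [-0.74566822 -0.26731123  1.87628874  0.3882779   1.17060841  0.71263824]
[0.004, 0.0025, 0.2267, -0.0002, 0.0004, -0.0005] [[253.82028705 210.41982574]]
3480 261.0 131.0
```

View pics/w8.png

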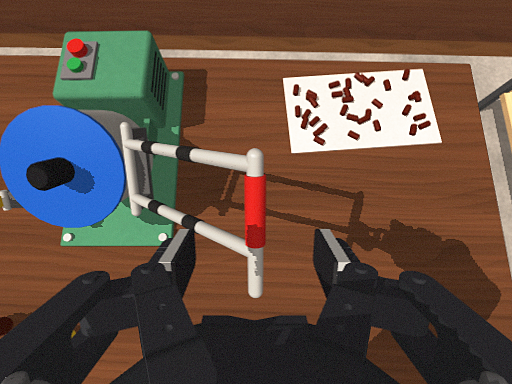

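The sleeve centre at (255,212) matches the predicted (254,210). Now I'll grasp it.

>>> drive_tool(increments=[[0.004, 0.0025, 0.06, 0, 0, 0, 0.75], [0.004, 0.0025, 0.12, 0, 0, 0, 0.75], [0.004, 0.0025, 0.18, 0, 0, 0, 0.75], [0.004, 0.0025, 0.226, 0, 0, 0, 0.75], [0.004, 0.0025, 0.226, 0, 0, 0, 0.75], [0.004, 0.0025, 0.226, 0, 0, 0, 0.2], [0.004, 0.0025, 0.226, 0, 0, 0, 0], [0.004, 0.0025, 0.226, 0, 0, 0, 0]], newtons=25)

```text
time: 18.0
ee_pos: [0.566, -0.291, 0.3074]
tool_rot: [[0.864, 0.026, 0.502], [0.024, -1.0, 0.011], [0.502, 0.003, -0.865]]
ft_force: [-0.2, 0.1, -0.2]
opening: 0.0208
```

>>> drive_tool(increments=[[0, 0, 0, 0, 0, 0, 0], [0, 0, 0, 0, 0, 0, 0], [0, 0, 0, 0, 0, 0, 0], [0, 0, 0, 0, 0, 0, 0]])

```text
time: 18.4
ee_pos: [0.5661, -0.2913, 0.307]
tool_rot: [[0.864, 0.025, 0.502], [0.023, -1.0, 0.01], [0.502, 0.003, -0.865]]
ft_force: [-0.7, -2.1, 3.0]
opening: 0.015
```

```bash
python3 - <<'E'
from h import *
s=manip.get_state(); P=RD.T@(s["ee_pos"]-TD); print(s["time"],P,s["opening"],RD.T@s["ft_force"])
y0,z0=-.094+.214*np.cos(2.369),.014+.214*np.sin(2.369); print(y0,z0-.011)
for q in np.r_[2.369-.12*np.arange(1,20),0]:   # tool y=-drum y, tool z=-drum z ; fractions from q0 per 8-step block
    print(round(q,3),"yz_d",round(-.094+.214*np.cos(q),4),round(.014+.214*np.sin(q),4),"tool y,z frac from start",round(-(-.094+.214*np.cos(q)-y0)/.3,3),round(-(.014+.214*np.sin(q)-z0)/.3,3))
E
```

```text
18.4 [ 0.00493173 -0.2482509   0.15530151] 0.015012337484144642 [ 0.85485184 -2.06370932  3.016332  ]
-0.2472461321504954 0.15237075677960832
2.249 yz_d -0.2283 0.1806 tool y,z frac from start -0.063 -0.058
2.129 yz_d -0.2073 0.1955 tool y,z frac from start -0.133 -0.107
2.009 yz_d -0.1848 0.2078 tool y,z frac from start -0.208 -0.148
1.889 yz_d -0.161 0.2173 tool y,z frac from start -0.288 -0.18
1.769 yz_d -0.1361 0.2238 tool y,z frac from start -0.37 -0.201
1.649 yz_d -0.1107 0.2273 tool y,z frac from start -0.455 -0.213
1.529 yz_d -0.0851 0.2278 tool y,z frac from start -0.541 -0.215
1.409 yz_d -0.0595 0.2252 tool y,z frac from start -0.626 -0.206
1.289 yz_d -0.0345 0.2196 tool y,z frac from start -0.709 -0.187
1.169 yz_d -0.0103 0.211 tool y,z frac from start -0.79 -0.159
1.049 yz_d 0.0127 0.1995 tool y,z frac from start -0.866 -0.121
0.929 yz_d 0.0341 0.1854 tool y,z frac from start -0.938 -0.073
0.809 yz_d 0.0537 0.1688 tool y,z frac from start -1.003 -0.018
0.689 yz_d 0.0712 0.1501 tool y,z frac from start -1.061 0.044
0.569 yz_d 0.0863 0.1293 tool y,z frac from start -1.112 0.114
0.449 yz_d 0.0988 0.1069 tool y,z frac from start -1.153 0.188
0.329 yz_d 0.1085 0.0831 tool y,z frac from start -1.186 0.267
0.209 yz_d 0.1153 0.0584 tool y,z frac from start -1.209 0.35
0.089 yz_d 0.1192 0.033 tool y,z frac from start -1.221 0.434
0.0 yz_d 0.12 0.014 tool y,z frac from start -1.224 0.498
```

>>> drive_tool(increments=[[0, -0.03, -0.03, 0, 0, 0, 0], [0, -0.063, -0.058, 0, 0, 0, 0], [0, -0.133, -0.107, 0, 0, 0, 0], [0, -0.208, -0.148, 0, 0, 0, 0], [0, -0.288, -0.18, 0, 0, 0, 0], [0, -0.37, -0.201, 0, 0, 0, 0], [0, -0.455, -0.213, 0, 0, 0, 0], [0, -0.455, -0.213, 0, 0, 0, 0]])

```text
time: 19.2
ee_pos: [0.5297, -0.1536, 0.3639]
tool_rot: [[0.864, 0.028, 0.502], [0.026, -1.0, 0.011], [0.502, 0.004, -0.865]]
ft_force: [-10.7, 0.1, 9.3]
opening: 0.0149
```

```bash
cat > chk.py <<'E'
from h import *
s=manip.get_state(); P=RD.T@(s["ee_pos"]-TD); G=P+[0,0,.011]; v=G[1:]-[-.094,.014]
print(s["time"],"graspYZ",G.round(4),"radius",np.hypot(*v).round(4),"q",np.arctan2(v[1],v[0]).round(3),"open",round(s["opening"],4),"F",(RD.T@s["ft_force"]).round(1),"rot",Ro.from_matrix(RT.T@s["tool_rot"]).as_rotvec().round(3),s["q"].round(2))
E
python3 chk.py; python3 - <<'E'
from h import *
c=manip.camera("scene")
g=cv2.cvtColor(c["color"],cv2.COLOR_RGB2HSV); m=((g[...,0]<8)|(g[...,0]>172))&(g[...,1]>140)&(g[...,2]>70); m[:,:50]=0;m[:,170:]=0;m[:40]=0;m[150:]=0
ys,xs=np.nonzero(m); print(len(xs),xs.mean(),ys.mean(),proj(c,grip(1.649)))
E
```

```text
19.2 graspYZ [ 0.0051 -0.1096  0.2319] radius 0.2185 q 1.642 open 0.0149 F [-4.6  0.4 13.4] rot [-0.003  0.003 -0.003] [-0.5  -0.44  2.    0.28  1.13  0.98]
32 109.875 73.6875 [[109.89089586  74.09963921]]
```

>>> drive_tool(increments=[[0, -0.04, 0, 0, 0, 0, 0], [0, -0.086, -0.002, 0, 0, 0, 0], [0, -0.171, 0.007, 0, 0, 0, 0], [0, -0.254, 0.026, 0, 0, 0, 0], [0, -0.335, 0.054, 0, 0, 0, 0], [0, -0.411, 0.092, 0, 0, 0, 0], [0, -0.483, 0.14, 0, 0, 0, 0], [0, -0.483, 0.14, 0, 0, 0, 0]])

```text
time: 20.05
ee_pos: [0.5482, -0.0068, 0.324]
tool_rot: [[0.865, 0.029, 0.502], [0.024, -1.0, 0.016], [0.502, -0.002, -0.865]]
ft_force: [2.0, 3.6, 2.5]
opening: 0.0153
```

```bash
python3 chk.py
```

```text
20.05 graspYZ [0.0046 0.0367 0.1861] radius 0.2161 q 0.921 open 0.0153 F [3.1 3.5 1.1] rot [ 0.003  0.002 -0.001] [-0.16 -0.46  2.08  0.11  1.    1.35]
```

>>> drive_tool(increments=[[0, -0.032, 0.027, 0, 0, 0, 0], [0, -0.065, 0.055, 0, 0, 0, 0], [0, -0.123, 0.117, 0, 0, 0, 0], [0, -0.174, 0.187, 0, 0, 0, 0], [0, -0.215, 0.261, 0, 0, 0, 0], [0, -0.248, 0.34, 0, 0, 0, 0], [0, -0.271, 0.423, 0, 0, 0, 0], [0, -0.271, 0.423, 0, 0, 0, 0]])

```text
time: 20.85
ee_pos: [0.6102, 0.0746, 0.2123]
tool_rot: [[0.865, 0.026, 0.501], [0.022, -1.0, 0.014], [0.501, -0.001, -0.865]]
ft_force: [3.6, 4.4, -0.3]
opening: 0.0149
```

```bash
python3 chk.py; python3 - <<'E'
from h import *
d=manip.camera("wrist"); cv2.imwrite("pics/w9.png",d["color"][:,:,::-1])
E
```

```text
20.85 graspYZ [0.0043 0.1164 0.0574] radius 0.2148 q 0.203 open 0.0149 F [ 3.   4.3 -2.1] rot [0.001 0.001 0.001] [ 0.04 -0.21  2.08 -0.01  0.75  1.58]
```

View pics/w9.png

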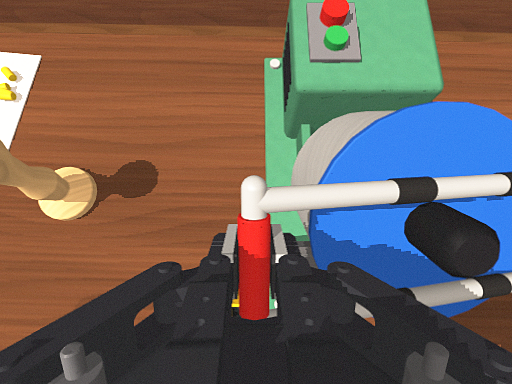

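>>> drive_tool(increments=[[0, 0, 0, 0, 0, 0, 0], [0, -0.006, 0.04, 0, 0, 0, 0], [0, -0.01, 0.08, 0, 0, 0, 0], [0, -0.012, 0.11, 0, 0, 0, 0], [0, -0.012, 0.135, 0, 0, 0, 0], [0, -0.012, 0.145, 0, 0, 0, 0], [0, -0.012, 0.15, 0, 0, 0, 0], [0, -0.012, 0.15, 0, 0, 0, 0]], newtons=70)

```text
time: 21.7
ee_pos: [0.6315, 0.0798, 0.1753]
tool_rot: [[0.865, 0.027, 0.501], [0.022, -1.0, 0.016], [0.501, -0.003, -0.866]]
ft_force: [0.4, 13.7, 0.7]
opening: 0.0136
```

```bash
python3 chk.py
```

```text
21.7 graspYZ [0.0044 0.121  0.0146] radius 0.215 q 0.003 open 0.0136 F [ 1.  13.7  0.2] rot [0.003 0.001 0.002] [ 0.04 -0.12  2.07 -0.01  0.67  1.59]
```

>>> drive_tool(increments=[[0, 0, 0.006, 0, 0, 0, 0], [0, 0, 0.012, 0, 0, 0, 0], [0, 0, 0.012, 0, 0, 0, 0]])

```text
time: 22.0
ee_pos: [0.6334, 0.08, 0.1721]
tool_rot: [[0.865, 0.027, 0.501], [0.022, -1.0, 0.017], [0.501, -0.003, -0.865]]
ft_force: [2.3, 14.1, -0.1]
opening: 0.0139
```

```bash
python3 chk.py
```

```text
22.0 graspYZ [0.0044 0.1211 0.0109] radius 0.2152 q -0.014 open 0.0139 F [ 2.3 14.1 -1.4] rot [0.003 0.001 0.001] [ 0.04 -0.11  2.07 -0.01  0.66  1.59]
```

>>> drive_tool(increments=[[0, 0.003, 0.005, 0, 0, 0, 0], [0, 0.003, 0.01, 0, 0, 0, 0], [0, 0.003, 0.01, 0, 0, 0, 0]])

```text
time: 22.3
ee_pos: [0.6338, 0.08, 0.1717]
tool_rot: [[0.866, 0.028, 0.499], [0.022, -1.0, 0.018], [0.499, -0.004, -0.867]]
ft_force: [-21.3, 15.1, 16.8]
opening: 0.0141
```

```bash
python3 chk.py; python3 - <<'E'
from h import *
import pickle
c=manip.camera("scene"); d=manip.camera("wrist")
cv2.imwrite("pics/w10.png",np.hstack([cv2.resize(c["color"][130:240,110:257,::-1],(400,300),interpolation=cv2.INTER_CUBIC),cv2.resize(d["color"][:,:,::-1],(400,300))]))
E
```

```text
22.3 graspYZ [0.0045 0.1211 0.0103] radius 0.2151 q -0.017 open 0.0141 F [-9.7 15.7 25. ] rot [ 0.004 -0.001  0.001] [ 0.04 -0.11  2.06 -0.01  0.66  1.59]
```

>>> drive_tool(increments=[[0, 0, -0.006, 0, 0, 0, 0], [0, 0, -0.006, 0, 0, 0, 0.34], [0, 0, -0.006, 0, 0, 0, 0.34], [0, 0, -0.006, 0, 0, 0, 0.34], [0, 0, -0.006, 0, 0, 0, 0.34]])

```text
time: 22.9
ee_pos: [0.6338, 0.0758, 0.1707]
tool_rot: [[0.866, 0.025, 0.5], [0.022, -1.0, 0.011], [0.5, 0.001, -0.866]]
ft_force: [1.0, -0.3, 0.2]
opening: 0.0288
```

>>> drive_tool(increments=[[0, 0, -0.05, 0, 0, 0, 0.34], [0, 0, -0.12, 0, 0, 0, 0.34], [0, 0, -0.25, 0, 0, 0, 0.34], [0, 0, -0.4, 0, 0, 0, 0.34], [0, 0, -0.55, 0, 0, 0, 0.34], [0, 0, -0.55, 0, 0, 0, 0.34]])

```text
time: 23.5
ee_pos: [0.5525, 0.0742, 0.3235]
tool_rot: [[0.858, 0.025, 0.513], [0.022, -1.0, 0.012], [0.513, 0.001, -0.859]]
ft_force: [0.4, -0.2, 0.9]
opening: 0.0288
```

```bash
python3 chk.py; python3 - <<'E'
from lidfit import *
import pickle
d=manip.camera("wrist"); t=manip.camera("top"); c=manip.camera("scene"); s=manip.get_state(); pickle.dump((d,t,c,s),open("w11.pkl","wb"))
for n,im in(("wrist",d),("scene",c)):
    g=cv2.cvtColor(im["color"],cv2.COLOR_RGB2HSV); m=(((g[...,0]<8)|(g[...,0]>172))&(g[...,1]>150)&(g[...,2]>70)).astype(np.uint8)
    e=[dp(x,.12,.014) for x in(-.027,.027)]; u0=proj(im,grip(0))[0]
    N,L,S,C=cv2.connectedComponentsWithStats(m); 
    print(n,"sleeve pred",u0.round(1),proj(im,e).round(1).tolist(),[ (C[i].round(1).tolist(),S[i].tolist()) for i in range(1,N) if S[i][4]>12 and abs(C[i]-u0).sum()<60])
    print("q=.04/.1",proj(im,grip(.04)).round(1),proj(im,grip(.1)).round(1))
    print("roller pred",proj(im,dp(-.056,.124,.026)).round(1),proj(im,[dp(-.07,.124,.026),dp(-.042,.124,.026)]).round(1).tolist(),found(n,"catch_roller",im))
E
```

```text
23.5 graspYZ [0.0099 0.1175 0.1825] radius 0.2704 q 0.673 open 0.0288 F [ 0.8 -0.2  0.6] rot [-0.002  0.015  0.001] [ 0.04 -0.44  2.07 -0.01  0.97  1.59]
wrist sleeve pred [251.3 188.8] [[251.3, 212.2], [251.2, 164.3]] [([250.1, 190.3], [243, 166, 16, 50, 723])]
q=.04/.1 [[251.4 190.8]] [[252.1 194. ]]
roller pred [[247.7 240.7]] [[247.8, 252.2], [247.6, 228.9]] [(0.59, [0.5637, 0.0884, 0.1729], [240.6, 243.8])]
scene sleeve pred [158.8 181.9] [[166.9, 182.0], [150.2, 181.8]] [([161.1, 182.6], [154, 180, 15, 6, 77])]
q=.04/.1 [[159.5 178.4]] [[160.4 173. ]]
roller pred [[177.3 177.9]] [[181.1, 178.0], [173.4, 177.8]] [(0.87, [0.5832, 0.0951, 0.1519], [177.8, 186.8]), (0.5, [0.6437, -0.0048, 0.1963], [126.3, 170.6]), (0.21, [0.6931, 0.3395, 0.0645], [232.5, 283.7])]
```

```bash
python3 - <<'E'
from lidfit import *
import pickle
A=pickle.load(open("w7.pkl","rb"))[0]; B,t,c,s=pickle.load(open("w11.pkl","rb"))
for n,im in(("before",A),("after",B)):
    u=proj(im,dp(-.056,.124,.026))[0]; x,y=u.astype(int); w=im["color"][y-25:y+26,x-25:x+26].astype(int)
    for k,m in(("black",w.max(2)<60),("yellow",(w[...,0]>140)&(w[...,2]<70)&(w[...,1]>90))):
        N,L,S,C=cv2.connectedComponentsWithStats(m.astype(np.uint8)); print(n,u.round(1),k,[((C[i]+[x-25,y-25]-u).round(1).tolist(),S[i][:].tolist()) for i in range(1,N) if S[i][4]>8])
    print("10mm in y ->",(proj(im,dp(-.056,.134,.026))[0]-u).round(1),"10mm in z",(proj(im,dp(-.056,.124,.036))[0]-u).round(1))
k=cont(B,proj(B,dp(0,0,.008))[0],lambda q:True); k=cv2.convexHull(k.astype(np.float32)).reshape(-1,2).astype(float); k=k[k[:,1]<220]; k=k[k[:,0]<508]
p=dp(0,0,.0228)
for h in(2,4): print(h,[x.round(4) for x in lidfit([(B,k)],p,RT,h)])
b=cv2.resize(B["color"][205:275,205:300,::-1],None,fx=1,fy=1)
T0=pickle.load(open("D.pkl","rb"))["scene"]
for n in("brown","jar","candlestick"): print(n,found("scene",n,c)[:1])
E
```

```text
before [142.  233.6] black [([-0.6, 2.0], [19, 16, 12, 23, 205]), ([22.9, 21.4], [44, 42, 7, 9, 39])]
before [142.  233.6] yellow [([-10.8, -0.3], [0, 1, 37, 44, 668]), ([10.6, -14.7], [35, 8, 3, 7, 9]), ([22.0, -8.9], [43, 15, 8, 4, 21]), ([16.0, -2.3], [37, 23, 9, 2, 13])]
10mm in y -> [-8.8 -0. ] 10mm in z [-3.5  3.7]
after [247.7 240.7] black [([-23.1, 5.3], [0, 10, 6, 41, 228]), ([-1.1, 2.5], [20, 18, 10, 21, 187])]
after [247.7 240.7] yellow [([-9.5, 0.8], [6, 0, 24, 46, 566])]
10mm in y -> [-9.1  0. ] 10mm in z [-0.2  4. ]
2 [array([-0.0008,  0.001 ]), np.float64(0.4111)]
4 [array([-0.0025,  0.0018,  0.0151,  0.0275]), np.float64(0.1469)]
brown [(0.68, [0.6615, -0.0251, 0.1986], [114.3, 170.7])]
jar [(0.88, [0.5536, 0.5435, 0.0722], [353.5, 279.3])]
candlestick [(0.56, [0.6936, 0.3357, 0.0659], [230.8, 282.6])]
```

The catch roller is back at its rest position (within 0.5 px of before), the sleeve is at the closed position, the lid is on the rim, and the gripper is clear of everything. I'm handing in.

```bash
python3 -c "
from rig import manip
print(manip.hand_in(), manip.get_state()['time'])"
```

```text
the job is handed in; nothing more can be done
the job is handed in; nothing more can be done
```

The job is done and handed in at about 24 s of the 72 s. I put the right-hand yellow skittle into the drum and set the smaller blue lid in the mouth. I then swung the clamp over by its red grip, pressed it down to its stop (25 N), let go and backed away.

**Last checks that agreed:**
- **Lid:** before clamping, it fitted about 1.5 mm off centre with no tilt.
- **Clamp:** the red sleeve is within about 2 px of its closed position. The scene camera puts the angle at about 0; the wrist camera leaves about 0.03 rad open.
- **Catch:** the roller is within 0.5 px of where it sat at rest before clamping.
- **Jar and candlestick:** the network found both within about 3 mm of where they started.
- **Arm:** the tool force was about zero and the gripper was clear.

**Checks that disagreed or failed:**
- **Lid after clamping:** the fit was disturbed by the clamp arms in view. It gave 0.8–3 mm off centre, and up to 0.03 rad tilt when tilt was left free, still inside the 0.05 limit.
- **Brown skittle:** the network's last "brown" detection was false, at the drum. I never moved near the brown skittle, but I did not confirm its final position.
- **Clamp picture:** the picture limit blocked my last look at the catch, so the clamp and catch results come from pixel measurements only.

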